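# Catch the parts case's falling lid on a finger and lower it shut

### The job

Close the clear parts case: tip its lid forward over the balance point from behind, catch it on a finger as it comes over, and lower it all the way shut on that finger so that it never claps down on the case. Touch the lid lightly and only push or carry it on the fingers, never pinch it; leave the parts inside the case and the things round it where they are, and finish clear of everything.

Things in the scene. Friction and masses are not known exactly. Their poses are not given: they have to be found in the camera images.
- case_lid (a joint): opening angle of the case's lid, rad: 0 shut (level, on the rim), 1.57 upright, 2.01 the stop where it starts, leaning away from the robot. The hinge is loose with slight grease drag: beyond upright the lid lies back on the stop, short of upright it falls shut in about 1 s if nothing holds it. The lid weighs about 0.08 kg; well under 1 N at its free edge moves it.
- case: clear plastic parts case, open, fixed to the table: 132 mm (x) by 220 mm (y) by 48 mm high to the rim, walls 2 mm; origin at the centre of its underside on the table. Its own x axis points from its front (the robot's side, two latch flaps on the lid there) to its hinge side, y along the hinge, z up. Compartments hold loose parts.
- case_hinge (a point): middle of the lid's hinge line, on the case's back rim, 67.5 mm behind the case's centre, 49 mm up; axes as the case's; the line runs along y. The lid is a clear 2 mm plate, 222 mm wide, reaching 135 mm from this line. Two latch flaps hang 19 mm below its free edge, 46 to 74 mm either side of its middle.
- tab_edge (a point): middle of the outer edge of the grey, slippery thumb tab (60 mm wide, 3 mm thick) on the middle of the lid's free edge, 156 mm from the hinge line. At angle q: 156*cos(q) mm to the front of the hinge line, 156*sin(q) mm above it. Shut, the tab juts 22 mm out in front of the case's front wall, 49 mm above the table, free below. Own x points from edge to hinge, z out of the lid's upper face.
- bush: grey steel bush, 27 mm across, 30 mm high, loose in the left compartment of the case; origin at its underside.
- nut: grey steel nut, 24x27x12 mm, loose in the front middle compartment of the case; origin at its underside.
- blade: grey clipper blade, 32x44x8 mm, loose in the right compartment of the case; origin at its underside.
- driver: screwdriver with a red handle, 190 mm long along its y, 28 mm thick, lying on the table between the robot and the case; origin at its middle, on the table.
- flange: flat steel ring, 48 mm across, 6 mm thick, lying on the table to the right of the bench grinder; origin at its underside.
- pliers: red-handled pliers, 168 mm long along its y, 13 mm thick, lying on the table; origin at its middle, on the table.
- marker: marker pen, 135 mm long along its y, 17 mm thick, lying on the table behind the case; origin at its middle, on the table.

How it is judged:
On the way, in this order (a step that is already met when the one before it is completed fails the run):
1. the lid is tipped over its balance point (value of joint case_lid below 1.5 rad).
2. the lid is caught: it rests on the fingers between 9 and 74 degrees open, not falling faster than 1.2 rad/s, for 0.15 s (value of joint case_lid between 0.15 and 1.3 rad and velocity of joint case_lid above -1.2 rad/s and contact force between the fingers and case above 0.02 N), for 0.15 s.
At the end, for the whole second after the job is handed in: the lid is shut to within 0.03 rad and still, the parts in the case are within 15 mm and the tools and ring on the table within 20 mm of where they were (value of joint case_lid below 0.03 rad and velocity of joint case_lid between -0.05 and 0.05 rad/s and distance of each of bush, nut, blade from where it was at the start of the episode below 0.015 m and distance of each of driver, flange, pliers, marker from where it was at the start of the episode below 0.02 m); the robot touches nothing.
It fails at once if the lid claps down: it comes on to the rim (last 0.12 rad) faster than 2 rad/s, about 0.3 m/s at its edge (value of joint case_lid below 0.12 rad and velocity of joint case_lid below -2 rad/s).
It fails at once if the lid is pinched or forced: more than 20 N between the fingers and the case or lid (contact force between the fingers and case above 20 N).
It fails at once if a part in the case is moved or lifted more than 15 mm (distance of any of bush, nut, blade from where it was at the start of the episode above 0.015 m).
It fails at once if a thing on the table is moved or lifted more than 20 mm (distance of any of driver, flange, pliers, marker from where it was at the start of the episode above 0.02 m).
It also fails if it takes over 45 s, if anything falls off the work surface, if the arm or the gripper's body presses on something with over 40 N, if the wrist force passes 120 N, or if a joint passes its speed limit or range.

### The arm

A 6-joint arm with a two-finger parallel gripper is mounted at the origin on a cart in front of the work surface, level with it; the furniture and walls round the work are solid. World frame = base frame: x ahead of the robot, y to its left, z up, the work surface at z = 0. Lengths are in m, angles in rad, forces in N, time in s.
With the tool pointing down it reaches from about 0.275 to 0.825 m from the base axis. Payload 4.9 kg.
Tool frame: the origin (TCP) lies midway between the tips of the shut fingers; the grasp point (between the pads) lies arm.hold_point_z behind it (arm.hold_point_z is the distance from the TCP to the grasp point, in m); z points along the fingers, y is the line along which they close (so a half turn about z gives the same grasp; the last joint's range is limited). The gripper opens to 85 mm and grips with 20 to 120 N. Pads are 22 mm wide; open, the fingers measure 114 mm over their backs; the gripper's body (76 mm by 85 mm) begins 54 mm behind the grasp point. The pads swing forward as they close: fully open they stand 13 mm farther back than shut.
Start: joints at [-1.479, 0.326, -0.193, 1.052, 0, 1.437], TCP at [0.123, -0.536, 0.194] pointing down, gripper open.
Joint ranges: [-2.65, 2.65], [-0.97, 1.79], [-1.3, 1.35], [-1.93, 2.1], [-1.47, 1.37], [-3.14, 3.14]. Speed limits (rad/s): [2.57, 2.57, 3.14, 3.14, 3.14, 3.14].

### API

Orientations are given as a unit quaternion [w, x, y, z].
In Python, from cell import arm, imaging, ticket, spotter gives the robot as it stands.
- The arm moves only by the tool play_rows, never from a script. Its argument "steps" is a list of rows, each an object of numbers: "tx", "ty", "tz": the shift along the tool's x, y, z as a fraction of full scale; "ax", "ay", "az": the turn, a rotation vector about the tool's x, y, z as a fraction of full scale; "gripper": the gripper command: -1 is fully open, 1 is shut, values between are in proportion. A call has 1 to 10 rows; each row shifts and turns the commanded pose from where the row before left it, along the tool's axes as they then stand; what a row does not reach is not made up. Full scale, the value 1, is 25 mm for a shift and 0.1 rad for a turn. A row lasts 1/8 s, in which the tool goes at most 62.5 mm and 10.7 degrees, less where a joint would pass 70% of its speed; a pose out of reach is approached as far as the arm can. A call with a number of a shift or a turn outside -1 to 1 is refused whole. A call with a gripper value outside its range is refused whole. The fingers move at their own pace and stop on an object; "newtons" is the grip in N (left out, the last holds). Time passes only in rows, so rows that do not move let the fingers close. It gives the time, the measured TCP pose, the force, the opening and the grip force at its end, in the units of the state.
- arm.state(): the state, without advancing time (a new reading comes with each control period).
- imaging.snapshot(name): name is "scene" or "top"; returns a dict with "image" (420x560x3 uint8, red, green, blue), "fx", "fy", "cx", "cy" (pixels), "rvec" (rotation vector, rad) and "tvec" (3), from world to camera coordinates, as OpenCV has them. Camera axes: x right, y down, z forward; pixel columns grow to the right and rows downward; lengths in m; the calibration is good to about 2 mm. A picture is of the moment at which its call begins. There is no depth.
- ticket.sign_off(): hands the job in; it is judged then, once.
Trained networks look in the newest picture that a camera, given by its name, has taken for a name from the list of things; names that differ only in an ending like _2 or _b are one class to them, and where a whole thing is asked for, a point or a joint stands for the part that bears it (a point fixed in the world has none). Each returns a list of dicts, best first, with "p" (0 to 1); they miss things now and then, are a little off and sometimes report something else, mostly with a low value. They report only what shows in the picture. A call takes as long as a camera call.
- spotter.recognise(camera, label): "rect" ([centre column, centre row, width, height] in pixels, round what is visible of it).
- spotter.place_of(camera, label): "location" ([column, row] in pixels: a listed point, or the origin of a listed thing).
The state is a dict: "clock": time; "joints": joint angles; "qd": joint speeds; "effort": joint torques, N m; "tcp_pos": TCP position; "tool_rot": TCP orientation; "contact_force": force on the tool from outside, world axes, zero at the start; "moment": the same for the moment, N m; "finger_gap": finger opening in m; "grasp_force": force on a finger pad.
Only numpy, scipy, OpenCV 4.12 (cv2) and the standard library are available. Lean on these libraries where they do the work, as an engineer would, in place of code of your own. Each camera call takes 0.05 s, during which the arm holds its last target. There are 200 camera calls.

## Working session

There is one attempt and no reset: what is moved stays moved. The work goes in short steps, Python scripts to look and compute and a tool call to move; the robot and the scene stay as the last step left them, time stands still between calls to the robot, and variables do not carry over. Pictures are saved under pics/ and viewed, at most 10 in all, crops included, and the job is handed in when it is done.

Besides the shell and the picture viewer there is one more tool, called after "Emit:" by a JSON object that holds its "api" and its "payload". play_rows: Moves the arm, as the interface text tells. Its arguments: {"type":"object","properties":{"steps":{"type":"array"},"newtons":{"type":"number"}},"required":["steps"]}

```bash
ls; mkdir -p pics; cat > h.py <<'E'
import numpy as np, cv2
from cell import arm, imaging, ticket, spotter
def ray(s,uv):
    R=cv2.Rodrigues(np.array(s["rvec"]))[0]; t=np.array(s["tvec"]).ravel()
    d=R.T@np.array([(uv[0]-s["cx"])/s["fx"],(uv[1]-s["cy"])/s["fy"],1]); return -R.T@t,d
def onz(s,uv,z):
    c,d=ray(s,uv); return c+d*(z-c[2])/d[2]
def tri(a,ua,b,ub):
    c1,d1=ray(a,ua);c2,d2=ray(b,ub)
    k=np.linalg.lstsq(np.c_[d1,-d2],c2-c1,rcond=None)[0]
    p,q=c1+k[0]*d1,c2+k[1]*d2; return (p+q)/2,np.linalg.norm(p-q)
def proj(s,P):
    K=np.array([[s["fx"],0,s["cx"]],[0,s["fy"],s["cy"]],[0,0,1]])
    return cv2.projectPoints(np.array(P,float).reshape(-1,3),np.array(s["rvec"]),np.array(s["tvec"]),K,None)[0].reshape(-1,2)
E
cat > a.py <<'E'
from h import *
S={}
for n in("scene","top"):
    S[n]=imaging.snapshot(n); cv2.imwrite(f"pics/{n}0.png",S[n]["image"][:,:,::-1])
    c,d=ray(S[n],(280,210)); print(n,c.round(3),d.round(2))
hz=dict(case=0,case_hinge=.049,tab_edge=.049+.156*np.sin(2.01),bush=0,nut=0,blade=0,driver=0,flange=0,pliers=0,marker=0)
for l in hz:
    u={}
    for n in S:
        r=spotter.place_of(n,l)
        if r:
            u[n]=r[0]["location"]; print(l,n,np.round(u[n],1),round(r[0]["p"],2),onz(S[n],u[n],hz[l]).round(4))
    if len(u)==2: print("   tri",*[np.round(x,4) for x in tri(S["scene"],u["scene"],S["top"],u["top"])])
print(arm.state(),arm.hold_point_z)
E
python3 a.py
```

```text
pics
scene [-0.157  0.528  0.632] [ 0.68 -0.47 -0.56]
top [0.385 0.021 1.021] [ 0.18  0.   -0.98]
case scene [225.5 259. ] 0.6 [0.519  0.2134 0.    ]
case top [195.3 235.5] 0.64 [0.516  0.2277 0.    ]
   tri [0.5118 0.2217 0.0104] 0.0094
case_hinge scene [207.4 226. ] 0.8 [0.5949 0.2166 0.049 ]
case_hinge top [199.4 200. ] 0.66 [0.5926 0.2105 0.049 ]
   tri [0.5949 0.2135 0.0469] 0.0061
tab_edge scene [194.4 163.1] 0.88 [0.646  0.2092 0.1902]
tab_edge top [183.  154.4] 0.78 [0.6573 0.2186 0.1902]
   tri [0.6532 0.2128 0.1904] 0.0132
bush scene [198.4 267.1] 0.68 [0.5286 0.2766 0.    ]
bush top [174.2 232.8] 0.67 [0.5231 0.2785 0.    ]
   tri [0.5229 0.278  0.0047] 0.0014
nut top [197.8 249.6] 0.47 [0.482  0.2208 0.    ]
blade scene [249.  247.2] 0.57 [0.5255 0.1468 0.    ]
blade top [226.5 232.2] 0.58 [0.5231 0.1529 0.    ]
   tri [0.5214 0.1509 0.005 ] 0.0033
driver scene [263.4 306.8] 0.62 [0.347  0.2201 0.    ]
driver top [198.3 305.4] 0.64 [0.3521 0.2161 0.    ]
   tri [ 0.3519  0.2172 -0.0061] 0.0001
flange scene [247.5 244.7] 0.24 [0.5356 0.145  0.    ]
flange top [424.  237.8]
[... 303 characters left out ...]
 array([-1.47918754e+00,  3.26194148e-01, -1.92609663e-01,  1.05198724e+00,
       -9.86996728e-06,  1.43661879e+00]), 'qd': array([ 2.50406904e-04, -6.08316040e-05, -1.81286892e-03,  4.85076614e-04,
        1.30939138e-03,  1.02771372e-04]), 'effort': array([-3.72536988e-04, -4.43344402e+01,  2.62757170e+01,  1.23078993e-03,
       -1.89949519e-04, -4.38553599e-06]), 'tcp_pos': array([ 0.1231515 , -0.53605264,  0.19398035]), 'tool_rot': array([ 2.53363904e-06,  9.93634332e-01,  1.12653516e-01, -4.99003675e-06]), 'contact_force': array([-0.16499465, -0.41951137,  0.04783364]), 'moment': array([0.029729  , 0.02137951, 0.01988083]), 'grasp_force': 0.0, 'finger_gap': 0.08549561800678745} 0.0187
```

View pics/scene0.png

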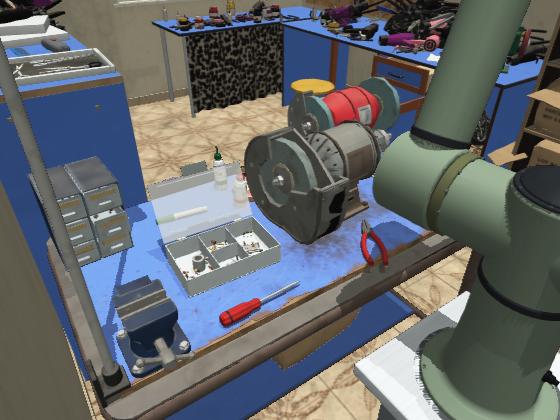

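View pics/top0.png

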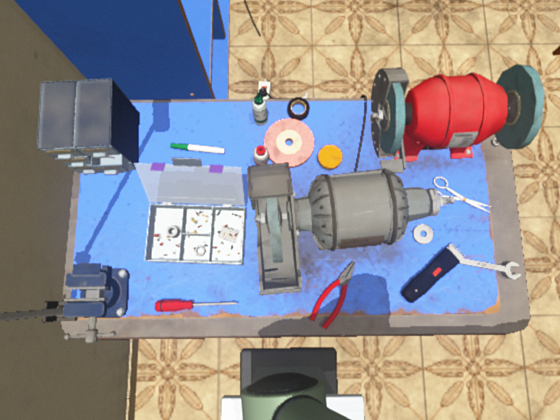

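The scene view shows the open case at about (225,255) with its lid leaning back, and the screwdriver at (262,305). The grinder guard is close on the case's right. In the top view the case spans about (147,204)–(245,265) and the tab is at (186,161). The spotter positions agree to about 1 cm, so I'll refine the case pose with a model overlay.

```bash
cat > ov.py <<'E'
from h import *
import sys
hx,hy,yaw,q=map(float,sys.argv[1:5])
def W(P):
    c,s=np.cos(yaw),np.sin(yaw); P=np.array(P,float)
    return np.c_[hx+c*P[:,0]-s*P[:,1],hy+s*P[:,0]+c*P[:,1],.049+P[:,2]]
cq,sq=np.cos(q),np.sin(q)
rim=W([(-.1335,-.11,-.001),(-.1335,.11,-.001),(-.0015,.11,-.001),(-.0015,-.11,-.001)])
lid=W([(0,-.111,0),(0,.111,0),(-.135*cq,.111,.135*sq),(-.135*cq,-.111,.135*sq)])
tab=W([(-.135*cq,-.03,.135*sq),(-.156*cq,-.03,.156*sq),(-.156*cq,.03,.156*sq),(-.135*cq,.03,.135*sq)])
out=[]
for n,(x,y,w,h) in dict(scene=(135,145,150,150),top=(125,145,150,150)).items():
    s=imaging.snapshot(n); k=4 if len(sys.argv)<6 else 4
    im=cv2.resize(s["image"][y:y+h,x:x+w,::-1],None,fx=2.66,fy=4,interpolation=cv2.INTER_CUBIC)
    im=cv2.resize(s["image"][y:y+h,x:x+w,::-1],(400,400),interpolation=cv2.INTER_CUBIC)
    for P,c in((rim,(0,0,255)),(lid,(0,255,0)),(tab,(255,0,255))):
        p=((proj(s,P)-[x,y]+.5)*400/150).astype(int); cv2.polylines(im,[p],True,c,1)
    out.append(im)
cv2.imwrite("pics/"+sys.argv[5],np.hstack(out))
E
python3 ov.py .589 .216 0 2.01 ov1.png; python3 -c "
from h import *
print([x for x in dir(arm) if x[0]!='_'])"
```

```text
['MotionError', 'hold_point_z', 'state']
```

View pics/ov1.png

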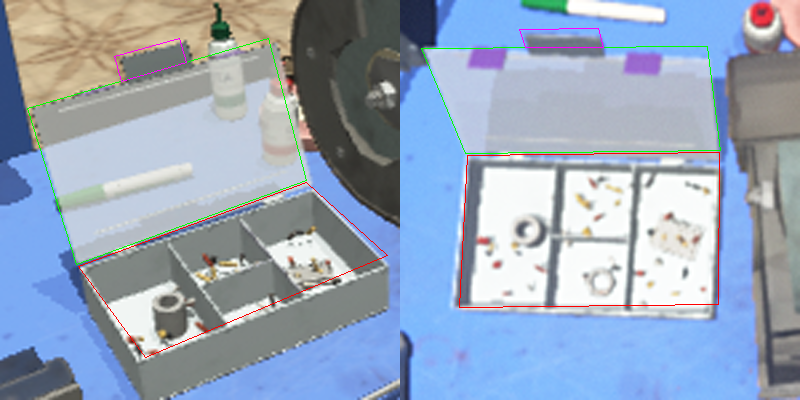

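```bash
python3 ov.py .583 .214 -0.03 2.01 ov2.png
```

```text
(no output)
```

View pics/ov2.png

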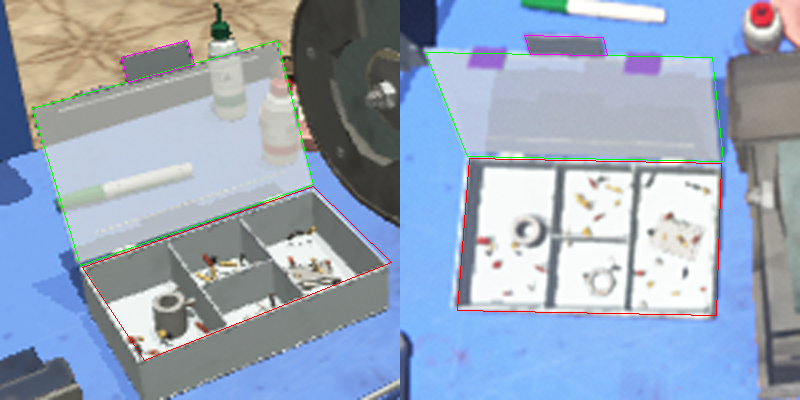

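The overlay fits both views with the hinge at about (0.583, 0.216, 0.049) and yaw about −0.03. I'll straddle the tab loosely between the open fingers, so the rear finger pushes and the front finger catches and lowers. Next is the transit.

```bash
cat > plan.py <<'E'
from h import *
from scipy.spatial.transform import Rotation as R
H=np.array([.583,.216,.049]); YAW=-.03; HOLD=None
def rot(phi,yaw=YAW):
    y=np.array([np.sin(phi),0,np.cos(phi)]); z=np.array([np.cos(phi),0,-np.sin(phi)])
    return R.from_euler('z',yaw)*R.from_matrix(np.c_[np.cross(y,z),y,z])
def cur():
    s=arm.state(); q=s["tool_rot"]; return np.array(s["tcp_pos"]),R.from_quat([q[1],q[2],q[3],q[0]])
def rows(poses,start=None,g=None):
    p,r=start or cur(); out=[]
    for P,Q in poses:
        t=r.inv().apply(P-p)/.025; a=(r.inv()*Q).as_rotvec()/.1
        v=np.round(np.r_[t,a],2)+0.
        p=p+r.apply(v[:3]*.025); r=r*R.from_rotvec(v[3:]*.1)
        d={k:float(x) for k,x in zip(("tx","ty","tz","ax","ay","az"),v) if x}
        if g is not None: d["gripper"]=g
        out.append(d)
        if abs(v).max()>1: print("TOO BIG",v)
    import json
    for i in range(0,len(out),10): print(json.dumps(out[i:i+10]).replace('"gripper"','"gripper"'))
def show():
    s=arm.state(); p,r=cur(); z=r.as_matrix()[:,2]; y=r.as_matrix()[:,1]
    print("t",round(s["clock"],2),"p",p.round(4),"z",z.round(3),"y",y.round(3),"gap",round(s["finger_gap"],4),"F",np.round(s["contact_force"],2),"j",np.round(s["joints"],2))
E
python3 - <<'E'
from plan import *
p0,r0=cur(); n=44
tgt=np.array([.640,.214,.30])
a0,a1=np.arctan2(p0[1],p0[0]),np.arctan2(tgt[1],tgt[0])
ra,rb=np.hypot(*p0[:2]),np.hypot(*tgt[:2])
y0=np.arctan2(*r0.as_matrix()[1::-1,1])
P=[]
for i in range(1,n+1):
    f=i/n; a=a0+f*(a1-a0); ra_=ra+(rb-ra)*max(0,(f-.5)*2); z=min(.194+.025*i*.9,.38)
    if f>.85: z=.38-.08*(f-.85)/.15
    P.append((np.array([ra_*np.cos(a),ra_*np.sin(a),z]),rot(np.pi/2,y0+f*(YAW-y0))))
rows(P)
E
```

```text
TOO BIG [ 1.01 -0.12  0.48  0.    0.   -0.3 ]
TOO BIG [ 1.02 -0.13  0.49  0.    0.   -0.3 ]
TOO BIG [ 1.03 -0.14  0.48  0.    0.   -0.3 ]
TOO BIG [ 1.03 -0.15  0.49  0.    0.   -0.3 ]
[{"tx": 0.83, "ty": -0.02, "tz": -0.9, "az": -0.3}, {"tx": 0.84, "ty": -0.02, "tz": -0.9, "az": -0.3}, {"tx": 0.83, "ty": -0.03, "tz": -0.9, "az": -0.3}, {"tx": 0.83, "ty": -0.03, "tz": -0.9, "az": -0.3}, {"tx": 0.84, "ty": -0.04, "tz": -0.9, "az": -0.29}, {"tx": 0.83, "ty": -0.05, "tz": -0.9, "az": -0.3}, {"tx": 0.83, "ty": -0.06, "tz": -0.9, "az": -0.3}, {"tx": 0.83, "ty": -0.06, "tz": -0.9, "az": -0.3}, {"tx": 0.83, "ty": -0.07, "tz": -0.24, "az": -0.3}, {"tx": 0.83, "ty": -0.08, "az": -0.3}]
[{"tx": 0.83, "ty": -0.08, "az": -0.3}, {"tx": 0.83, "ty": -0.09, "az": -0.3}, {"tx": 0.83, "ty": -0.09, "az": -0.3}, {"tx": 0.83, "ty": -0.11, "az": -0.29}, {"tx": 0.83, "ty": -0.11, "az": -0.3}, {"tx": 0.82, "ty": -0.11, "az": -0.3}, {"tx": 0.83, "ty": -0.12, "az": -0.3}, {"tx": 0.82, "ty": -0.13, "az": -0.3}, {"tx": 0.82, "ty": -0.14, "az": -0.3}, {"tx": 0.82, "ty": -0.14, "az": -0.3}]
[{"tx": 0.83, "ty": -0.
[... 290 characters left out ...]
 0.92, "ty": 0.01, "az": -0.3}, {"tx": 0.93, "ty": -0.01, "az": -0.3}]
[{"tx": 0.93, "ty": -0.01, "az": -0.29}, {"tx": 0.95, "ty": -0.02, "az": -0.3}, {"tx": 0.95, "ty": -0.04, "az": -0.3}, {"tx": 0.96, "ty": -0.04, "az": -0.3}, {"tx": 0.96, "ty": -0.05, "az": -0.3}, {"tx": 0.98, "ty": -0.07, "az": -0.3}, {"tx": 0.98, "ty": -0.07, "az": -0.3}, {"tx": 0.99, "ty": -0.08, "tz": 0.29, "az": -0.3}, {"tx": 1.0, "ty": -0.1, "tz": 0.48, "az": -0.3}, {"tx": 1.0, "ty": -0.1, "tz": 0.49, "az": -0.29}]
[{"tx": 1.01, "ty": -0.12, "tz": 0.48, "az": -0.3}, {"tx": 1.02, "ty": -0.13, "tz": 0.49, "az": -0.3}, {"tx": 1.03, "ty": -0.14, "tz": 0.48, "az": -0.3}, {"tx": 1.03, "ty": -0.15, "tz": 0.49, "az": -0.3}]
```

Emit:
{"api": "play_rows", "payload": {"steps": [{"tx": 0.83, "ty": -0.02, "tz": -0.9, "az": -0.3, "gripper": -0.05}, {"tx": 0.83, "ty": -0.02, "tz": -0.9, "az": -0.3}, {"tx": 0.83, "ty": -0.03, "tz": -0.9, "az": -0.3}, {"tx": 0.83, "ty": -0.03, "tz": -0.9, "az": -0.3}, {"tx": 0.83, "ty": -0.04, "tz": -0.9, "az": -0.3}, {"tx": 0.83, "ty": -0.05, "tz": -0.9, "az": -0.3}, {"tx": 0.83, "ty": -0.06, "tz": -0.9, "az": -0.3}, {"tx": 0.83, "ty": -0.06, "tz": -0.9, "az": -0.3}, {"tx": 0.83, "ty": -0.07, "tz": -0.24, "az": -0.3}, {"tx": 0.83, "ty": -0.08, "az": -0.3}]}}

```text
$.steps[0]: bad value
```

Emit:
{"api": "play_rows", "payload": {"steps": [{"tx": 0.83, "ty": -0.08, "az": -0.3}, {"tx": 0.83, "ty": -0.09, "az": -0.3}, {"tx": 0.83, "ty": -0.09, "az": -0.3}, {"tx": 0.83, "ty": -0.11, "az": -0.3}, {"tx": 0.83, "ty": -0.11, "az": -0.3}, {"tx": 0.82, "ty": -0.11, "az": -0.3}, {"tx": 0.82, "ty": -0.12, "az": -0.3}, {"tx": 0.82, "ty": -0.13, "az": -0.3}, {"tx": 0.82, "ty": -0.14, "az": -0.3}, {"tx": 0.82, "ty": -0.14, "az": -0.3}]}}

```text
$.steps[0]: bad value
```

Emit:
{"api": "play_rows", "payload": {"steps": [{"tx": 0.83, "ty": -0.15, "az": -0.3}, {"tx": 0.82, "ty": -0.15, "az": -0.3}, {"tx": 0.87, "ty": 0.06, "az": -0.3}, {"tx": 0.88, "ty": 0.05, "az": -0.3}, {"tx": 0.88, "ty": 0.04, "az": -0.3}, {"tx": 0.89, "ty": 0.03, "az": -0.3}, {"tx": 0.9, "ty": 0.03, "az": -0.3}, {"tx": 0.91, "ty": 0.01, "az": -0.3}, {"tx": 0.92, "ty": 0.01, "az": -0.3}, {"tx": 0.93, "ty": -0.01, "az": -0.3}]}}

```text
$.steps[0]: bad value
```

```bash
python3 - <<'E'
from plan import *
show()
p,r=cur(); y0=np.arctan2(*r.as_matrix()[1::-1,1]); T=np.array([.640,.214,.30])
n=15; rows([(p+(T-p)*i/n,rot(np.pi/2,y0+(YAW-y0)*i/n)) for i in range(1,n+1)])
E
```

```text
t 1.3 p [ 0.1231 -0.5361  0.194 ] z [ 0. -0. -1.] y [ 0.224 -0.975  0.   ] gap 0.0854 F [ 0.82  0.16 -0.22] j [-1.48  0.33 -0.19  1.05  0.    1.44]
TOO BIG [ 1.79 -1.64 -0.28  0.    0.   -0.88]
TOO BIG [ 1.93 -1.48 -0.29  0.    0.   -0.87]
TOO BIG [ 2.05 -1.3  -0.28  0.    0.   -0.88]
TOO BIG [ 2.16 -1.12 -0.28  0.    0.   -0.88]
TOO BIG [ 2.24 -0.93 -0.28  0.    0.   -0.87]
TOO BIG [ 2.32 -0.72 -0.29  0.    0.   -0.88]
TOO BIG [ 2.37 -0.52 -0.28  0.    0.   -0.88]
TOO BIG [ 2.41 -0.31 -0.28  0.    0.   -0.87]
TOO BIG [ 2.43 -0.1  -0.28  0.    0.   -0.88]
TOO BIG [ 2.43  0.11 -0.29  0.    0.   -0.88]
TOO BIG [ 2.4   0.33 -0.28  0.    0.   -0.87]
TOO BIG [ 2.37  0.54 -0.28  0.    0.   -0.88]
TOO BIG [ 2.31  0.74 -0.29  0.    0.   -0.88]
TOO BIG [ 2.24  0.94 -0.28  0.    0.   -0.87]
TOO BIG [ 2.15  1.14 -0.28  0.    0.   -0.88]
[{"tx": 1.79, "ty": -1.64, "tz": -0.28, "az": -0.88}, {"tx": 1.93, "ty": -1.48, "tz": -0.29, "az": -0.87}, {"tx": 2.05, "ty": -1.3, "tz": -0.28, "az": -0.88}, {"tx": 2.16, "ty": -1.12, "tz": -0.28, "az": -0.88}, {"tx": 2.24, "ty": -0.93, "tz": -0.28, "az": -0.87}, {"tx": 2.32, "ty": -0.72, "tz": -0.29, "az": -0.88}, {"tx": 2.37, "ty": -0.52, "tz": -0.28, "az": -0.88}, {"tx": 2.41, "ty": -0.31, "tz": -0.28, "az": -0.87}, {"tx": 2.43, "ty": -0.1, "tz": -0.28, "az": -0.88}, {"tx": 2.43, "ty": 0.11, "tz": -0.29, "az": -0.88}]
[{"tx": 2.4, "ty": 0.33, "tz": -0.28, "az": -0.87}, {"tx": 2.37, "ty": 0.54, "tz": -0.28, "az": -0.88}, {"tx": 2.31, "ty": 0.74, "tz": -0.29, "az": -0.88}, {"tx": 2.24, "ty": 0.94, "tz": -0.28, "az": -0.87}, {"tx": 2.15, "ty": 1.14, "tz": -0.28, "az": -0.88}]
```

Row 0 was refused in all three calls. Probably every key is required, so I'll give all seven.

Emit:
{"api": "play_rows", "payload": {"steps": [{"tx": 0.83, "ty": -0.02, "tz": -0.9, "ax": 0, "ay": 0, "az": -0.3, "gripper": -0.05}, {"tx": 0.83, "ty": -0.02, "tz": -0.9, "ax": 0, "ay": 0, "az": -0.3, "gripper": -0.05}, {"tx": 0.83, "ty": -0.03, "tz": -0.9, "ax": 0, "ay": 0, "az": -0.3, "gripper": -0.05}, {"tx": 0.83, "ty": -0.03, "tz": -0.9, "ax": 0, "ay": 0, "az": -0.3, "gripper": -0.05}, {"tx": 0.83, "ty": -0.04, "tz": -0.9, "ax": 0, "ay": 0, "az": -0.3, "gripper": -0.05}, {"tx": 0.83, "ty": -0.05, "tz": -0.9, "ax": 0, "ay": 0, "az": -0.3, "gripper": -0.05}, {"tx": 0.83, "ty": -0.06, "tz": -0.9, "ax": 0, "ay": 0, "az": -0.3, "gripper": -0.05}, {"tx": 0.83, "ty": -0.06, "tz": -0.9, "ax": 0, "ay": 0, "az": -0.3, "gripper": -0.05}, {"tx": 0.83, "ty": -0.07, "tz": -0.24, "ax": 0, "ay": 0, "az": -0.3, "gripper": -0.05}, {"tx": 0.83, "ty": -0.08, "tz": 0, "ax": 0, "ay": 0, "az": -0.3, "gripper": -0.05}]}}

```text
clock: 2.55
tcp_pos: [0.3129, -0.4525, 0.3808]
tool_rot: [0.001, 0.966, 0.26, 0.0]
contact_force: [0.2, 0.8, -0.5]
finger_gap: 0.0448
grasp_force: 0.0
```

Emit:
{"api": "play_rows", "payload": {"steps": [{"tx": 0.83, "ty": -0.08, "tz": 0, "ax": 0, "ay": 0, "az": -0.3, "gripper": -0.05}, {"tx": 0.83, "ty": -0.09, "tz": 0, "ax": 0, "ay": 0, "az": -0.3, "gripper": -0.05}, {"tx": 0.83, "ty": -0.09, "tz": 0, "ax": 0, "ay": 0, "az": -0.3, "gripper": -0.05}, {"tx": 0.83, "ty": -0.11, "tz": 0, "ax": 0, "ay": 0, "az": -0.3, "gripper": -0.05}, {"tx": 0.83, "ty": -0.11, "tz": 0, "ax": 0, "ay": 0, "az": -0.3, "gripper": -0.05}, {"tx": 0.82, "ty": -0.11, "tz": 0, "ax": 0, "ay": 0, "az": -0.3, "gripper": -0.05}, {"tx": 0.82, "ty": -0.12, "tz": 0, "ax": 0, "ay": 0, "az": -0.3, "gripper": -0.05}, {"tx": 0.82, "ty": -0.13, "tz": 0, "ax": 0, "ay": 0, "az": -0.3, "gripper": -0.05}, {"tx": 0.82, "ty": -0.14, "tz": 0, "ax": 0, "ay": 0, "az": -0.3, "gripper": -0.05}, {"tx": 0.82, "ty": -0.14, "tz": 0, "ax": 0, "ay": 0, "az": -0.3, "gripper": -0.05}]}}

```text
clock: 3.8
tcp_pos: [0.4574, -0.3041, 0.38]
tool_rot: [-0.0, 0.916, 0.402, 0.0]
contact_force: [-0.2, -0.1, -0.0]
finger_gap: 0.0448
grasp_force: 0.0
```

Emit:
{"api": "play_rows", "payload": {"steps": [{"tx": 0.83, "ty": -0.15, "tz": 0, "ax": 0, "ay": 0, "az": -0.3, "gripper": -0.05}, {"tx": 0.82, "ty": -0.15, "tz": 0, "ax": 0, "ay": 0, "az": -0.3, "gripper": -0.05}, {"tx": 0.87, "ty": 0.06, "tz": 0, "ax": 0, "ay": 0, "az": -0.3, "gripper": -0.05}, {"tx": 0.88, "ty": 0.05, "tz": 0, "ax": 0, "ay": 0, "az": -0.3, "gripper": -0.05}, {"tx": 0.88, "ty": 0.04, "tz": 0, "ax": 0, "ay": 0, "az": -0.3, "gripper": -0.05}, {"tx": 0.89, "ty": 0.03, "tz": 0, "ax": 0, "ay": 0, "az": -0.3, "gripper": -0.05}, {"tx": 0.9, "ty": 0.03, "tz": 0, "ax": 0, "ay": 0, "az": -0.3, "gripper": -0.05}, {"tx": 0.91, "ty": 0.01, "tz": 0, "ax": 0, "ay": 0, "az": -0.3, "gripper": -0.05}, {"tx": 0.92, "ty": 0.01, "tz": 0, "ax": 0, "ay": 0, "az": -0.3, "gripper": -0.05}, {"tx": 0.93, "ty": -0.01, "tz": 0, "ax": 0, "ay": 0, "az": -0.3, "gripper": -0.05}]}}

```text
clock: 5.05
tcp_pos: [0.5816, -0.1216, 0.3799]
tool_rot: [-0.0, 0.845, 0.534, -0.0]
contact_force: [0.2, 0.0, 0.4]
finger_gap: 0.0447
grasp_force: 0.0
```

```bash
sed -i 's/ if x}/}/' plan.py; python3 - <<'E'
from plan import *
show()
p,r=cur(); y0=np.arctan2(*r.as_matrix()[1::-1,1]); T=np.array([.640,.214,.30])
n=15; rows([(p+(T-p)*i/n,rot(np.pi/2,y0+(YAW-y0)*i/n)) for i in range(1,n+1)],g=-.05)
E
```

```text
t 5.05 p [ 0.5816 -0.1216  0.3799] z [-0.  0. -1.] y [ 0.903 -0.43  -0.   ] gap 0.0447 F [0.2  0.05 0.39] j [-0.33  0.38  0.35  1.54 -0.    1.68]
[{"tx": 0.88, "ty": -0.24, "tz": 0.21, "ax": 0.0, "ay": 0.0, "az": -0.28, "gripper": -0.05}, {"tx": 0.88, "ty": -0.22, "tz": 0.22, "ax": 0.0, "ay": 0.0, "az": -0.27, "gripper": -0.05}, {"tx": 0.88, "ty": -0.2, "tz": 0.21, "ax": 0.0, "ay": 0.0, "az": -0.28, "gripper": -0.05}, {"tx": 0.9, "ty": -0.17, "tz": 0.21, "ax": 0.0, "ay": 0.0, "az": -0.27, "gripper": -0.05}, {"tx": 0.89, "ty": -0.15, "tz": 0.21, "ax": 0.0, "ay": 0.0, "az": -0.28, "gripper": -0.05}, {"tx": 0.9, "ty": -0.12, "tz": 0.22, "ax": 0.0, "ay": 0.0, "az": -0.28, "gripper": -0.05}, {"tx": 0.91, "ty": -0.09, "tz": 0.21, "ax": 0.0, "ay": 0.0, "az": -0.27, "gripper": -0.05}, {"tx": 0.9, "ty": -0.07, "tz": 0.21, "ax": 0.0, "ay": 0.0, "az": -0.28, "gripper": -0.05}, {"tx": 0.91, "ty": -0.05, "tz": 0.22, "ax": 0.0, "ay": 0.0, "az": -0.27, "gripper": -0.05}, {"tx": 0.91, "ty": -0.02, "tz": 0.21, "ax": 0.0, "ay": 0.0, "az": -0.28, "gripper": -0.05}]
[{"tx": 0.91, "ty": 0.0, "tz": 0.21, "ax": 0.0, "ay": 0.0, "az": -0.28, "gripper": -0.05}, {"tx": 0.9, "ty": 0.03, "tz": 0.22, "ax": 0.0, "ay": 0.0, "az": -0.27, "gripper": -0.05}, {"tx": 0.91, "ty": 0.06, "tz": 0.21, "ax": 0.0, "ay": 0.0, "az": -0.28, "gripper": -0.05}, {"tx": 0.91, "ty": 0.07, "tz": 0.21, "ax": 0.0, "ay": 0.0, "az": -0.27, "gripper": -0.05}, {"tx": 0.9, "ty": 0.11, "tz": 0.21, "ax": 0.0, "ay": 0.0, "az": -0.28, "gripper": -0.05}]
```

Emit:
{"api": "play_rows", "payload": {"steps": [{"tx": 0.88, "ty": -0.24, "tz": 0, "ax": 0, "ay": 0, "az": -0.28, "gripper": -0.05}, {"tx": 0.88, "ty": -0.22, "tz": 0, "ax": 0, "ay": 0, "az": -0.28, "gripper": -0.05}, {"tx": 0.88, "ty": -0.2, "tz": 0, "ax": 0, "ay": 0, "az": -0.28, "gripper": -0.05}, {"tx": 0.9, "ty": -0.17, "tz": 0, "ax": 0, "ay": 0, "az": -0.27, "gripper": -0.05}, {"tx": 0.9, "ty": -0.15, "tz": 0.2, "ax": 0, "ay": 0, "az": -0.28, "gripper": -0.05}, {"tx": 0.9, "ty": -0.12, "tz": 0.3, "ax": 0, "ay": 0, "az": -0.27, "gripper": -0.05}, {"tx": 0.9, "ty": -0.09, "tz": 0.3, "ax": 0, "ay": 0, "az": -0.28, "gripper": -0.05}, {"tx": 0.9, "ty": -0.07, "tz": 0.3, "ax": 0, "ay": 0, "az": -0.27, "gripper": -0.05}, {"tx": 0.9, "ty": -0.05, "tz": 0.3, "ax": 0, "ay": 0, "az": -0.28, "gripper": -0.05}, {"tx": 0.9, "ty": -0.02, "tz": 0.3, "ax": 0, "ay": 0, "az": -0.27, "gripper": -0.05}]}}

```text
clock: 6.3
tcp_pos: [0.6204, 0.1025, 0.3369]
tool_rot: [-0.0, 0.764, 0.646, -0.0]
contact_force: [-0.6, 0.3, 0.8]
finger_gap: 0.0448
grasp_force: 0.0
```

Emit:
{"api": "play_rows", "payload": {"steps": [{"tx": 0.9, "ty": 0, "tz": 0.3, "ax": 0, "ay": 0, "az": -0.28, "gripper": -0.05}, {"tx": 0.9, "ty": 0.03, "tz": 0.3, "ax": 0, "ay": 0, "az": -0.27, "gripper": -0.05}, {"tx": 0.9, "ty": 0.06, "tz": 0.3, "ax": 0, "ay": 0, "az": -0.28, "gripper": -0.05}, {"tx": 0.9, "ty": 0.07, "tz": 0.3, "ax": 0, "ay": 0, "az": -0.27, "gripper": -0.05}, {"tx": 0.9, "ty": 0.1, "tz": 0.3, "ax": 0, "ay": 0, "az": -0.28, "gripper": -0.05}, {"tx": 0, "ty": 0, "tz": 0, "ax": 0, "ay": 0, "az": 0, "gripper": -0.05}]}}

```text
clock: 7.05
tcp_pos: [0.6391, 0.214, 0.2987]
tool_rot: [-0.0, 0.717, 0.697, -0.001]
contact_force: [-0.6, -0.9, 0.5]
finger_gap: 0.0449
grasp_force: 0.0
```

```bash
cat > pic.py <<'E'
from plan import *
import sys
out=[]
for n,(x,y) in dict(scene=(110,100),top=(110,80)).items():
    s=imaging.snapshot(n); out.append(cv2.resize(s["image"][y:y+200,x:x+200,::-1],(400,400),interpolation=cv2.INTER_CUBIC))
cv2.imwrite("pics/"+sys.argv[1],np.hstack(out))
show()
E
python3 pic.py p1.png; python3 - <<'E'
from plan import *
p,r=cur(); T=np.array([.642,.214,.168]); n=8
rows([(p+(T-p)*i/n,rot(np.pi/2)) for i in range(1,n+1)],g=-.05)
E
```

```text
t 7.15 p [0.6395 0.2123 0.2998] z [-0.    -0.001 -1.   ] y [ 1.    -0.031 -0.   ] gap 0.0452 F [ 0.31 -0.55  1.12] j [ 0.21  0.54  0.41  1.44 -0.    1.81]
[{"tx": 0.01, "ty": 0.01, "tz": 0.66, "ax": 0.0, "ay": 0.01, "az": -0.01, "gripper": -0.05}, {"tx": 0.01, "ty": 0.02, "tz": 0.66, "ax": 0.0, "ay": 0.0, "az": 0.0, "gripper": -0.05}, {"tx": 0.01, "ty": 0.01, "tz": 0.66, "ax": 0.0, "ay": 0.0, "az": 0.0, "gripper": -0.05}, {"tx": 0.01, "ty": 0.01, "tz": 0.66, "ax": 0.0, "ay": 0.0, "az": 0.0, "gripper": -0.05}, {"tx": 0.0, "ty": 0.01, "tz": 0.66, "ax": 0.0, "ay": 0.0, "az": 0.0, "gripper": -0.05}, {"tx": 0.01, "ty": 0.02, "tz": 0.65, "ax": 0.0, "ay": 0.0, "az": 0.0, "gripper": -0.05}, {"tx": 0.01, "ty": 0.01, "tz": 0.66, "ax": 0.0, "ay": 0.0, "az": 0.0, "gripper": -0.05}, {"tx": 0.01, "ty": 0.01, "tz": 0.66, "ax": 0.0, "ay": 0.0, "az": 0.0, "gripper": -0.05}]
```

View pics/p1.png

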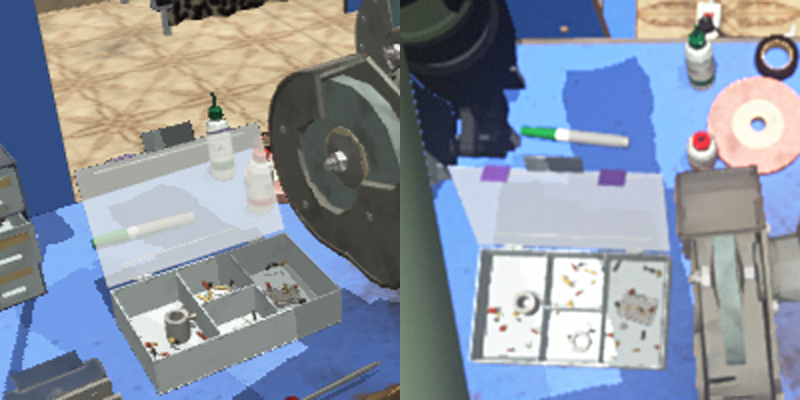

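The crops show the lid and tab with nothing touching them, and the tab at about (193,167) in scene and (187,161) in top. The gripper is just outside the scene crop. I'll check its projection before descending.

```bash
python3 - <<'E'
from plan import *
p,r=cur()
ims=[]
for n in("scene","top"):
    s=imaging.snapshot(n); im=s["image"][:,:,::-1].copy()
    R_=r.as_matrix()
    for g in(-.0225,.0225):
        P=p+R_[:,1]*g-R_[:,2]*.006; u=proj(s,P)[0]; print(n,u); cv2.circle(im,tuple(int(v) for v in u),2,(0,0,255),-1)
    u=np.clip(u.astype(int)-75,0,400); ims.append(cv2.resize(im[u[1]:u[1]+150,u[0]:u[0]+150],(400,400)))
cv2.imwrite("pics/p2.png",np.hstack(ims))
E
```

```text
scene [192.4871676  118.66387619]
scene [184.11187987 111.85999251]
top [170.38707992 155.84908463]
top [172.16696426 131.42419698]
```

View pics/p2.png

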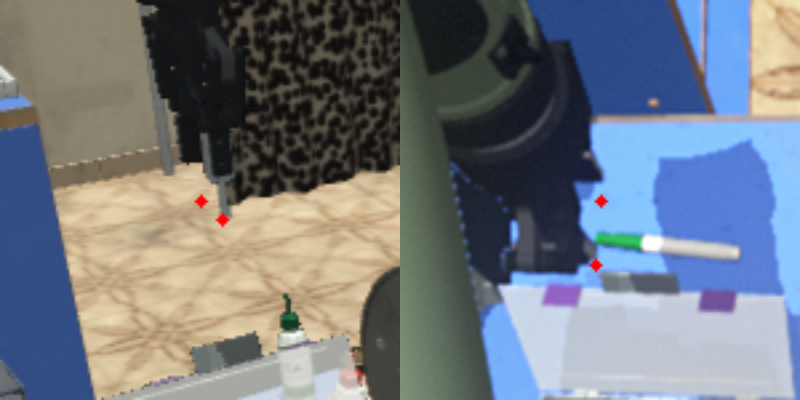

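```bash
python3 - <<'E'
from plan import *
p,r=cur()
ims=[]
for n,(x,y) in dict(scene=(155,60),top=(130,110)).items():
    s=imaging.snapshot(n); im=s["image"][y:y+60,x:x+60,::-1]
    im=cv2.resize(im,(400,400),interpolation=cv2.INTER_CUBIC)
    im=cv2.convertScaleAbs(im,alpha=2.0,beta=20)
    R_=r.as_matrix()
    for g in(-.0225,.0225):
      q=[((proj(s,p+R_[:,1]*g-R_[:,2]*.006+R_[:,0]*w)[0]-[x,y]+.5)*400/60).astype(int) for w in(-.011,.011)]
      cv2.line(im,tuple(map(int,q[0])),tuple(map(int,q[1])),(0,0,255),2)
    ims.append(im)
cv2.imwrite("pics/p3.png",np.hstack(ims))
E
```

```text
(no output)
```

View pics/p3.png

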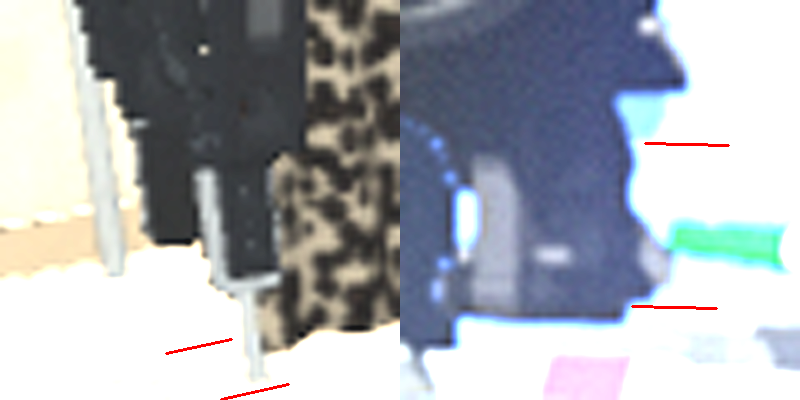

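The front fingertip in scene matches its projection to about 4 mm, at roughly (194,116). Descending to straddle the tab.

Emit:
{"api": "play_rows", "payload": {"steps": [{"tx": 0.01, "ty": 0.02, "tz": 0.72, "ax": 0, "ay": 0, "az": 0, "gripper": -0.05}, {"tx": 0.01, "ty": 0.02, "tz": 0.72, "ax": 0, "ay": 0, "az": 0, "gripper": -0.05}, {"tx": 0.01, "ty": 0.02, "tz": 0.72, "ax": 0, "ay": 0, "az": 0, "gripper": -0.05}, {"tx": 0.01, "ty": 0.02, "tz": 0.72, "ax": 0, "ay": 0, "az": 0, "gripper": -0.05}, {"tx": 0.01, "ty": 0.02, "tz": 0.72, "ax": 0, "ay": 0, "az": 0, "gripper": -0.05}, {"tx": 0.01, "ty": 0.02, "tz": 0.72, "ax": 0, "ay": 0, "az": 0, "gripper": -0.05}, {"tx": 0.01, "ty": 0.01, "tz": 0.72, "ax": 0, "ay": 0, "az": 0, "gripper": -0.05}, {"tx": 0, "ty": 0.01, "tz": 0.68, "ax": 0, "ay": 0, "az": 0, "gripper": -0.05}, {"tx": 0, "ty": 0, "tz": 0, "ax": 0, "ay": 0, "az": 0, "gripper": -0.05}]}}

```text
clock: 8.48
tcp_pos: [0.642, 0.2132, 0.1556]
tool_rot: [-0.001, 0.718, 0.696, -0.001]
contact_force: [-0.6, -0.6, 0.4]
finger_gap: 0.0449
grasp_force: 0.0
```

```bash
python3 pic.py p4.png
```

```text
t 8.57 p [0.6432 0.2136 0.1574] z [ 0.  0. -1.] y [ 1.    -0.031  0.   ] gap 0.0447 F [-0.51 -0.65  0.27] j [ 0.21  0.59  0.13  1.11 -0.    1.81]
```

View pics/p4.png

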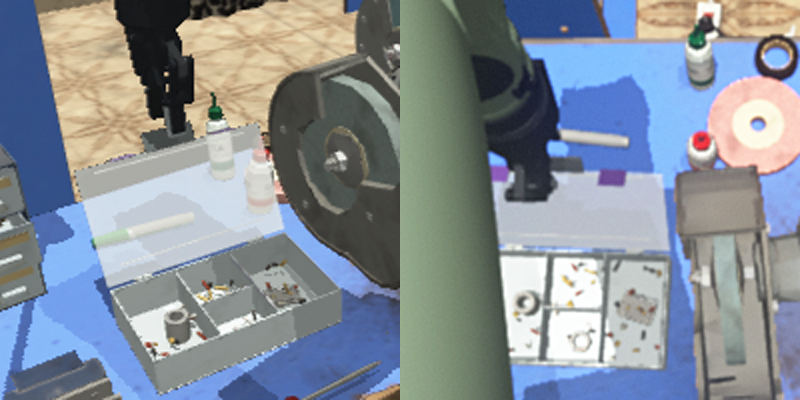

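The front finger lies in front of the tab in scene at about (197,163), the rear finger is behind it, and the lid hasn't been touched. Now I'll tip it slowly.

Emit:
{"api": "play_rows", "payload": {"steps": [{"tx": 0, "ty": -0.4, "tz": 0, "ax": 0, "ay": 0, "az": 0, "gripper": -0.05}, {"tx": 0, "ty": -0.4, "tz": 0, "ax": 0, "ay": 0, "az": 0, "gripper": -0.05}, {"tx": 0, "ty": -0.4, "tz": 0, "ax": 0, "ay": 0, "az": 0, "gripper": -0.05}, {"tx": 0, "ty": -0.4, "tz": 0, "ax": 0, "ay": 0, "az": 0, "gripper": -0.05}, {"tx": 0, "ty": -0.4, "tz": 0, "ax": 0, "ay": 0, "az": 0, "gripper": -0.05}, {"tx": 0, "ty": -0.4, "tz": 0, "ax": 0, "ay": 0, "az": 0, "gripper": -0.05}, {"tx": 0, "ty": -0.4, "tz": 0, "ax": 0, "ay": 0, "az": 0, "gripper": -0.05}, {"tx": 0, "ty": -0.3, "tz": 0, "ax": 0, "ay": 0, "az": 0, "gripper": -0.05}, {"tx": 0, "ty": -0.3, "tz": 0, "ax": 0, "ay": 0, "az": 0, "gripper": -0.05}, {"tx": 0, "ty": -0.3, "tz": 0, "ax": 0, "ay": 0, "az": 0, "gripper": -0.05}]}}

```text
clock: 9.82
tcp_pos: [0.5501, 0.2166, 0.157]
tool_rot: [0.0, 0.718, 0.696, 0.0]
contact_force: [-0.2, 0.7, -0.4]
finger_gap: 0.045
grasp_force: 0.0
```

Emit:
{"api": "play_rows", "payload": {"steps": [{"tx": 0, "ty": -0.2, "tz": 0, "ax": 0, "ay": 0, "az": 0, "gripper": -0.05}, {"tx": 0, "ty": 0, "tz": 0, "ax": 0, "ay": 0, "az": 0, "gripper": -0.05}, {"tx": 0, "ty": 0, "tz": 0, "ax": 0, "ay": 0, "az": 0, "gripper": -0.05}, {"tx": 0, "ty": 0, "tz": 0, "ax": 0, "ay": 0, "az": 0, "gripper": -0.05}]}}

```text
clock: 10.32
tcp_pos: [0.5458, 0.2168, 0.157]
tool_rot: [0.0, 0.718, 0.696, 0.0]
contact_force: [0.1, -0.2, -1.1]
finger_gap: 0.0449
grasp_force: 0.0
```

```bash
python3 pic.py p5.png
```

```text
t 10.43 p [0.5457 0.2167 0.1569] z [ 0. -0. -1.] y [ 1.    -0.031  0.   ] gap 0.045 F [ 0.09 -0.54  0.24] j [ 0.25  0.42 -0.15  1.   -0.    1.85]
```

View pics/p5.png

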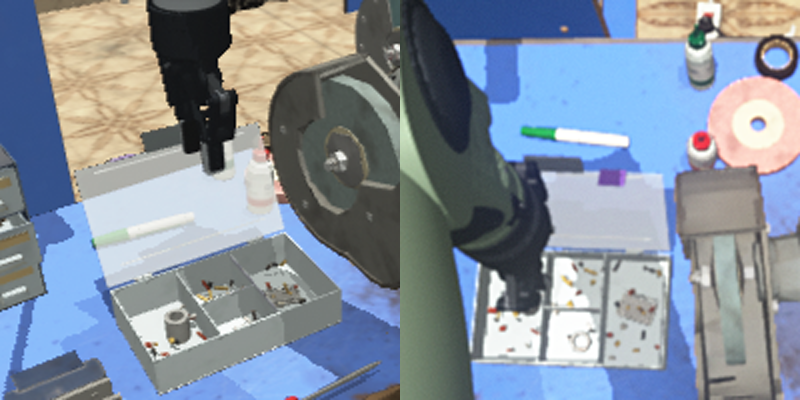

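The lid didn't move and both fingers now stand in front of it. Their tips are at about (217,186) and (205,176) in scene. I'll compare that with the projected tips.

```bash
python3 - <<'E'
from plan import *
from scipy.optimize import least_squares
p,r=cur(); M=r.as_matrix(); S={n:imaging.snapshot(n) for n in("scene","top")}
for n in S:
  for b in(0,.01,.02,.03): print(n,b,[proj(S[n],p+M[:,1]*g-M[:,2]*b)[0].round(1).tolist() for g in(-.0225,.0225)])
  for q in (2.01,):
    print("tab",[proj(S[n],H+np.array([-.156*np.cos(q),y,.156*np.sin(q)]))[0].round(1).tolist() for y in(-.03,0,.03)])
E
python3 - <<'E'
import sys; sys.path.insert(0,'.')
from plan import *
ims=[]
for n,(x,y,w) in dict(scene=(170,100,100),top=(120,120,100)).items():
    s=imaging.snapshot(n); im=s["image"][y:y+w,x:x+w,::-1]
    im=cv2.LUT(im,np.array([255*(i/255)**.55 for i in range(256)]).astype(np.uint8))
    im=cv2.resize(im,(400,400),interpolation=cv2.INTER_CUBIC)
    p,r=cur();M=r.as_matrix()
    for g in(-.0225,.0225):
      for b in(0,.02):
        u=((proj(s,p+M[:,1]*g-M[:,2]*b)[0]-[x,y]+.5)*4).astype(int); cv2.circle(im,tuple(map(int,u)),3,(0,0,255) if b==0 else (0,255,0),-1)
    ims.append(im)
cv2.imwrite("pics/p6.png",np.hstack(ims))
E
```

```text
scene 0 [[217.6, 201.1], [208.5, 191.6]]
scene 0.01 [[217.2, 197.1], [208.1, 187.6]]
scene 0.02 [[216.8, 192.9], [207.6, 183.6]]
scene 0.03 [[216.4, 188.8], [207.2, 179.5]]
tab [[203.1, 159.9], [191.0, 163.3], [178.4, 166.9]]
top 0 [[185.1, 222.3], [186.5, 200.7]]
top 0.01 [[184.0, 221.5], [185.4, 199.7]]
top 0.02 [[182.9, 220.7], [184.3, 198.7]]
top 0.03 [[181.7, 219.9], [183.2, 197.6]]
tab [[199.0, 158.0], [184.2, 158.2], [169.3, 158.3]]
```

View pics/p6.png

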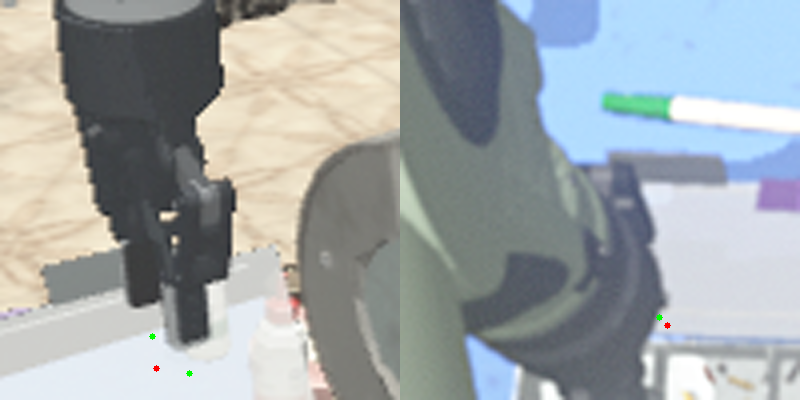

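In scene the fingertips end about 38 mm short of the reported TCP along the tool, so the fingers passed over the tab. That also explains why the lid stayed put. I'll measure this offset numerically along the projected fingers, first here and then tilted, to tell a tool-frame offset from a world-z offset.

```bash
cat > tip.py <<'E'
from plan import *
def tips(pr=True):
    p,r=cur(); M=r.as_matrix(); s=imaging.snapshot("scene"); g=cv2.cvtColor(s["image"],cv2.COLOR_RGB2GRAY)
    gap=arm.state()["finger_gap"]
    for sg,nm in((-1,"front"),(1,"rear")):
        o=[]
        for lat in(-.006,0,.006):
            bs=np.arange(-.02,.08,.002)
            u=proj(s,[p+M[:,1]*sg*(gap/2+.006)+M[:,0]*lat-M[:,2]*b for b in bs])
            v=[int(g[int(round(y)),int(round(x))]) if 0<=y<420 and 0<=x<560 else 255 for x,y in u]
            d=[b for b,x in zip(bs,v) if x<75]; o.append(round(d[0],3) if d else None)
        print(nm,"tip starts at b =",o)
if __name__=="__main__": show(); tips()
E
python3 tip.py
```

```text
t 10.62 p [0.5456 0.2168 0.1569] z [-0.  0. -1.] y [ 1.    -0.031 -0.   ] gap 0.0448 F [0.31 0.3  0.56] j [ 0.25  0.42 -0.15  1.    0.    1.85]
front tip starts at b = [np.float64(0.042), np.float64(0.042), np.float64(0.046)]
rear tip starts at b = [np.float64(0.036), np.float64(0.038), np.float64(0.038)]
```

Emit:
{"api": "play_rows", "payload": {"steps": [{"tx": 0, "ty": 0, "tz": -1, "ax": 0, "ay": 0, "az": 0, "gripper": -0.05}, {"tx": 0, "ty": 0, "tz": -1, "ax": 0, "ay": 0, "az": 0, "gripper": -0.05}, {"tx": 0, "ty": 0, "tz": -1, "ax": 0, "ay": 0, "az": 0, "gripper": -0.05}, {"tx": 0, "ty": 0, "tz": 0, "ax": -1, "ay": 0, "az": 0, "gripper": -0.05}, {"tx": 0, "ty": 0, "tz": 0, "ax": -1, "ay": 0, "az": 0, "gripper": -0.05}, {"tx": 0, "ty": 0, "tz": 0, "ax": -1, "ay": 0, "az": 0, "gripper": -0.05}, {"tx": 0, "ty": 0, "tz": 0, "ax": -1, "ay": 0, "az": 0, "gripper": -0.05}, {"tx": 0, "ty": 0, "tz": 0, "ax": -1, "ay": 0, "az": 0, "gripper": -0.05}, {"tx": 0, "ty": 0, "tz": 0, "ax": -1, "ay": 0, "az": 0, "gripper": -0.05}, {"tx": 0, "ty": 0, "tz": 0, "ax": 0, "ay": 0, "az": 0, "gripper": -0.05}]}}

```text
clock: 11.92
tcp_pos: [0.5424, 0.2164, 0.23]
tool_rot: [0.211, 0.686, 0.666, 0.204]
contact_force: [-0.6, 0.2, 0.6]
finger_gap: 0.0449
grasp_force: 0.0
```

```bash
python3 tip.py
```

```text
t 11.93 p [0.5424 0.2164 0.23  ] z [ 0.561 -0.018 -0.828] y [ 0.827 -0.024  0.561] gap 0.0449 F [-0.65  0.24  0.58] j [ 0.39 -0.   -0.71  0.31 -0.23  1.92]
front tip starts at b = [np.float64(0.036), np.float64(0.036), np.float64(0.042)]
rear tip starts at b = [np.float64(0.028), np.float64(0.028), np.float64(0.03)]
```

```bash
cat > edge.py <<'E'
from plan import *
def edges():
    p,r=cur(); M=r.as_matrix(); s=imaging.snapshot("scene"); g=cv2.cvtColor(s["image"],cv2.COLOR_RGB2GRAY).astype(np.float32)
    for b in(.045,.055,.065,.08):
        ts=np.arange(-.08,.08,.001)
        u=proj(s,[p+M[:,1]*t-M[:,2]*b for t in ts]).astype(np.float32)
        v=cv2.remap(g,u[:,:1],u[:,1:],cv2.INTER_LINEAR).ravel()<75
        k=np.flatnonzero(np.diff(v.astype(int))); print(b,(ts[k]*1000).round().astype(int).tolist())
edges()
E
python3 edge.py
```

```text
0.045 [-34, -21, -13, -5, 18, 40]
0.055 [-39, -5, 14, 36, 39, 52]
0.065 [-43, 3, 9, 51, 57, 70]
0.08 [-50]
```

Emit:
{"api": "play_rows", "payload": {"steps": [{"tx": 0, "ty": 0, "tz": 0, "ax": 1, "ay": 0, "az": 0, "gripper": -0.05}, {"tx": 0, "ty": 0, "tz": 0, "ax": 1, "ay": 0, "az": 0, "gripper": -0.05}, {"tx": 0, "ty": 0, "tz": 0, "ax": 1, "ay": 0, "az": 0, "gripper": -0.05}, {"tx": 0, "ty": 0, "tz": 0, "ax": 1, "ay": 0, "az": 0, "gripper": -0.05}, {"tx": 0, "ty": 0, "tz": 0, "ax": 1, "ay": 0, "az": 0, "gripper": -0.05}, {"tx": 0, "ty": 0, "tz": 0, "ax": 1, "ay": 0, "az": 0, "gripper": -0.05}, {"tx": 0, "ty": 0, "tz": 0, "ax": 0, "ay": 0, "az": 0, "gripper": -0.05}]}}

```text
clock: 12.9
tcp_pos: [0.5486, 0.2162, 0.2315]
tool_rot: [-0.0, 0.719, 0.695, -0.0]
contact_force: [0.4, -0.4, -0.6]
finger_gap: 0.0449
grasp_force: 0.0
```

```bash
python3 edge.py; python3 tip.py
```

```text
0.045 [-58, -55, -46, -40, -35, -12, 10, 53]
0.055 [-52, -13, 1, 52]
0.065 [-53, -12, -6, 50]
0.08 [-53]
t 12.95 p [0.5475 0.2165 0.2316] z [ 0.001  0.    -1.   ] y [ 0.999 -0.033  0.001] gap 0.0447 F [-0.26  0.12  1.39] j [ 0.25  0.38 -0.02  1.17 -0.    1.85]
front tip starts at b = [np.float64(0.024), np.float64(0.03), np.float64(0.046)]
rear tip starts at b = [np.float64(0.038), np.float64(0.036), np.float64(0.04)]
```

```bash
cat > fit.py <<'E'
from plan import *
from scipy.spatial import ConvexHull
def mask(s,box):
    m=np.zeros((420,560),np.uint8); u=proj(s,box).astype(np.int32); cv2.fillConvexPoly(m,cv2.convexHull(u),1); return m>0
def fit():
    p,r=cur(); M=r.as_matrix(); s=imaging.snapshot("scene"); dark=cv2.cvtColor(s["image"],cv2.COLOR_RGB2GRAY)<75
    res=[]
    for oy in np.arange(-.03,.031,.003):
        for b0 in np.arange(0,.06,.003):
            ins=np.zeros((420,560),bool); bey=ins.copy()
            for sg in(-1,1):
                def bx(b1,b2): return [p+M[:,1]*(oy+sg*a)+M[:,0]*w-M[:,2]*b for a in(.0225,.0335) for w in(-.011,.011) for b in(b1,b2)]
                ins|=mask(s,bx(b0,b0+.035)); bey|=mask(s,bx(b0-.015,b0-.002))
            bey&=~ins
            res.append((dark[ins].mean()-dark[bey].mean(),round(oy,3),round(b0,3)))
    res.sort(reverse=True); print([(round(float(a),2),float(b),float(c)) for a,b,c in res[:6]])
if __name__=="__main__": show(); fit()
E
python3 fit.py
```

```text
t 13.0 p [0.5465 0.2167 0.2318] z [ 0.001  0.    -1.   ] y [ 0.999 -0.032  0.001] gap 0.0449 F [ 0.25 -0.01 -0.26] j [ 0.25  0.38 -0.02  1.17 -0.    1.85]
[(0.6, -0.012, 0.045), (0.59, -0.018, 0.036), (0.59, -0.021, 0.039), (0.58, -0.018, 0.048), (0.57, -0.015, 0.045), (0.57, -0.015, 0.036)]
```

Emit:
{"api": "play_rows", "payload": {"steps": [{"tx": 0, "ty": 0, "tz": 0, "ax": -1, "ay": 0, "az": 0, "gripper": -0.05}, {"tx": 0, "ty": 0, "tz": 0, "ax": -1, "ay": 0, "az": 0, "gripper": -0.05}, {"tx": 0, "ty": 0, "tz": 0, "ax": -1, "ay": 0, "az": 0, "gripper": -0.05}, {"tx": 0, "ty": 0, "tz": 0, "ax": -1, "ay": 0, "az": 0, "gripper": -0.05}, {"tx": 0, "ty": 0, "tz": 0, "ax": -1, "ay": 0, "az": 0, "gripper": -0.05}, {"tx": 0, "ty": 0, "tz": 0, "ax": -1, "ay": 0, "az": 0, "gripper": -0.05}, {"tx": 0, "ty": 0, "tz": 0, "ax": -1, "ay": 0, "az": 0, "gripper": -0.05}, {"tx": 0, "ty": 0, "tz": 0, "ax": 0, "ay": 0, "az": 0, "gripper": -0.05}]}}

```text
clock: 14.05
tcp_pos: [0.5418, 0.2165, 0.2302]
tool_rot: [0.245, 0.674, 0.655, 0.238]
contact_force: [-0.4, -0.6, -0.4]
finger_gap: 0.0447
grasp_force: 0.0
```

```bash
python3 fit.py
```

```text
t 14.05 p [0.5418 0.2165 0.2302] z [ 0.642 -0.019 -0.767] y [ 0.766 -0.022  0.642] gap 0.0447 F [-0.39 -0.56 -0.44] j [ 0.42 -0.03 -0.82  0.14 -0.28  1.92]
[(0.76, -0.009, 0.057), (0.74, -0.006, 0.051), (0.73, -0.009, 0.054), (0.73, -0.006, 0.048), (0.73, -0.003, 0.042), (0.73, -0.006, 0.054)]
```

The tilted fit shows the offset stays in the tool frame, so the tips are about 0.04 m behind the reported TCP along the tool. I'll redo the straddle about 30 mm deeper.

```bash
python3 - <<'E'
from plan import *
p,r=cur(); ph=np.arctan2(-r.as_matrix()[2,2],r.as_matrix()[0,2]); T=np.array([.643,.214,.230]); n=8
P=[(p+(T-p)*i/n,rot(ph+(np.pi/2-ph)*i/n)) for i in range(1,n+1)]
P+=[(T+[0,0,-.103*i/6],rot(np.pi/2)) for i in range(1,7)]
rows(P,g=-.05)
E
```

```text
[{"tx": 0.0, "ty": 0.37, "tz": 0.33, "ax": 0.88, "ay": 0.0, "az": 0.0, "gripper": -0.05}, {"tx": 0.0, "ty": 0.4, "tz": 0.29, "ax": 0.87, "ay": 0.0, "az": 0.0, "gripper": -0.05}, {"tx": 0.0, "ty": 0.43, "tz": 0.26, "ax": 0.87, "ay": 0.0, "az": 0.0, "gripper": -0.05}, {"tx": 0.0, "ty": 0.44, "tz": 0.21, "ax": 0.88, "ay": 0.0, "az": 0.0, "gripper": -0.05}, {"tx": 0.0, "ty": 0.46, "tz": 0.18, "ax": 0.87, "ay": 0.0, "az": 0.0, "gripper": -0.05}, {"tx": 0.0, "ty": 0.48, "tz": 0.14, "ax": 0.87, "ay": 0.0, "az": 0.0, "gripper": -0.05}, {"tx": 0.0, "ty": 0.49, "tz": 0.1, "ax": 0.88, "ay": 0.0, "az": 0.0, "gripper": -0.05}, {"tx": 0.0, "ty": 0.49, "tz": 0.05, "ax": 0.87, "ay": 0.0, "az": 0.0, "gripper": -0.05}, {"tx": 0.0, "ty": 0.0, "tz": 0.69, "ax": 0.0, "ay": 0.0, "az": 0.0, "gripper": -0.05}, {"tx": 0.0, "ty": 0.0, "tz": 0.68, "ax": 0.0, "ay": 0.0, "az": 0.0, "gripper": -0.05}]
[{"tx": 0.0, "ty": 0.0, "tz": 0.69, "ax": 0.0, "ay": 0.0, "az": 0.0, "gripper": -0.05}, {"tx": 0.0, "ty": 0.0, "tz": 0.69, "ax": 0.0, "ay": 0.0, "az": 0.0, "gripper": -0.05}, {"tx": 0.0, "ty": 0.0, "tz": 0.68, "ax": 0.0, "ay": 0.0, "az": 0.0, "gripper": -0.05}, {"tx": 0.0, "ty": 0.0, "tz": 0.69, "ax": 0.0, "ay": 0.0, "az": 0.0, "gripper": -0.05}]
```

Emit:
{"api": "play_rows", "payload": {"steps": [{"tx": 0, "ty": 0.37, "tz": 0.33, "ax": 0.88, "ay": 0, "az": 0, "gripper": -0.05}, {"tx": 0, "ty": 0.4, "tz": 0.29, "ax": 0.87, "ay": 0, "az": 0, "gripper": -0.05}, {"tx": 0, "ty": 0.43, "tz": 0.26, "ax": 0.87, "ay": 0, "az": 0, "gripper": -0.05}, {"tx": 0, "ty": 0.44, "tz": 0.21, "ax": 0.88, "ay": 0, "az": 0, "gripper": -0.05}, {"tx": 0, "ty": 0.46, "tz": 0.18, "ax": 0.87, "ay": 0, "az": 0, "gripper": -0.05}, {"tx": 0, "ty": 0.48, "tz": 0.14, "ax": 0.87, "ay": 0, "az": 0, "gripper": -0.05}, {"tx": 0, "ty": 0.49, "tz": 0.1, "ax": 0.88, "ay": 0, "az": 0, "gripper": -0.05}, {"tx": 0, "ty": 0.49, "tz": 0.05, "ax": 0.87, "ay": 0, "az": 0, "gripper": -0.05}, {"tx": 0, "ty": 0, "tz": 0, "ax": 0, "ay": 0, "az": 0, "gripper": -0.05}]}}

```text
clock: 15.22
tcp_pos: [0.6474, 0.2128, 0.2289]
tool_rot: [-0.0, 0.719, 0.695, -0.0]
contact_force: [-0.6, 0.9, 0.7]
finger_gap: 0.0446
grasp_force: 0.0
```

Emit:
{"api": "play_rows", "payload": {"steps": [{"tx": 0, "ty": 0, "tz": 0.69, "ax": 0, "ay": 0, "az": 0, "gripper": -0.05}, {"tx": 0, "ty": 0, "tz": 0.69, "ax": 0, "ay": 0, "az": 0, "gripper": -0.05}, {"tx": 0, "ty": 0, "tz": 0.69, "ax": 0, "ay": 0, "az": 0, "gripper": -0.05}, {"tx": 0, "ty": 0, "tz": 0.69, "ax": 0, "ay": 0, "az": 0, "gripper": -0.05}, {"tx": 0, "ty": 0, "tz": 0.69, "ax": 0, "ay": 0, "az": 0, "gripper": -0.05}, {"tx": 0, "ty": 0, "tz": 0.69, "ax": 0, "ay": 0, "az": 0, "gripper": -0.05}, {"tx": 0, "ty": 0, "tz": 0, "ax": 0, "ay": 0, "az": 0, "gripper": -0.05}]}}

```text
clock: 16.1
tcp_pos: [0.6435, 0.2135, 0.125]
tool_rot: [-0.0, 0.718, 0.696, -0.001]
contact_force: [0.2, 0.7, -0.6]
finger_gap: 0.0449
grasp_force: 0.0
```

```bash
python3 tip.py; cat > lid.py <<'E'
from h import *
def fp(q,y=0,rr=.156): return np.array([.583,.216,.049])+[-rr*np.cos(q),y,rr*np.sin(q)]
qs=np.arange(-.1,2.1,.005)
for n in("scene","top"):
    s=imaging.snapshot(n)
    for r in spotter.place_of(n,"tab_edge")[:2]:
        u=proj(s,[fp(q) for q in qs]); d=np.hypot(*(u-r["location"]).T); i=d.argmin()
        print(n,"tab",np.round(r["location"],1),"p",round(r["p"],2),"q",round(qs[i],2),"err px",round(d[i],1))
E
python3 lid.py
```

```text
t 16.1 p [0.6435 0.2135 0.125 ] z [-0.002 -0.001 -1.   ] y [ 1.    -0.031 -0.002] gap 0.0449 F [ 0.21  0.68 -0.6 ] j [ 0.21  0.61  0.09  1.05 -0.    1.81]
front tip starts at b = [np.float64(0.044), np.float64(0.042), np.float64(0.044)]
rear tip starts at b = [np.float64(0.03), np.float64(0.028), np.float64(0.028)]
scene tab [194.7 162.3] p 0.67 q 1.88 err px 1.4
top tab [185.8 157.5] p 0.92 q 2.03 err px 1.5
```

Emit:
{"api": "play_rows", "payload": {"steps": [{"tx": 0, "ty": -0.4, "tz": 0, "ax": 0, "ay": 0, "az": 0, "gripper": -0.05}, {"tx": 0, "ty": -0.4, "tz": 0, "ax": 0, "ay": 0, "az": 0, "gripper": -0.05}, {"tx": 0, "ty": -0.4, "tz": 0, "ax": 0, "ay": 0, "az": 0, "gripper": -0.05}, {"tx": 0, "ty": -0.4, "tz": 0, "ax": 0, "ay": 0, "az": 0, "gripper": -0.05}, {"tx": 0, "ty": -0.4, "tz": 0, "ax": 0, "ay": 0, "az": 0, "gripper": -0.05}, {"tx": 0, "ty": 0, "tz": 0, "ax": 0, "ay": 0, "az": 0, "gripper": -0.05}]}}

```text
clock: 17.1
tcp_pos: [0.5938, 0.2154, 0.1266]
tool_rot: [0.0, 0.718, 0.696, 0.0]
contact_force: [0.6, -0.2, -0.2]
finger_gap: 0.0446
grasp_force: 0.0
```

```bash
python3 lid.py
```

```text
scene tab [199.3 166.2] p 0.58 q 1.7 err px 0.1
top tab [183.2 171.4] p 0.96 q 1.8 err px 0.8
```

The lid is following the rear finger (q about 1.78). Next I'll take it over the balance point and hold it on the front finger.

Emit:
{"api": "play_rows", "payload": {"steps": [{"tx": 0, "ty": -0.4, "tz": 0, "ax": 0, "ay": 0, "az": 0, "gripper": -0.05}, {"tx": 0, "ty": -0.4, "tz": 0, "ax": 0, "ay": 0, "az": 0, "gripper": -0.05}, {"tx": 0, "ty": -0.4, "tz": 0, "ax": 0, "ay": 0, "az": 0, "gripper": -0.05}, {"tx": 0, "ty": -0.4, "tz": 0, "ax": 0, "ay": 0, "az": 0, "gripper": -0.05}, {"tx": 0, "ty": -0.35, "tz": 0, "ax": 0, "ay": 0, "az": 0, "gripper": -0.05}, {"tx": 0, "ty": 0, "tz": 0, "ax": 0, "ay": 0, "az": 0, "gripper": -0.05}, {"tx": 0, "ty": 0, "tz": 0, "ax": 0, "ay": 0, "az": 0, "gripper": -0.05}]}}

```text
clock: 18.18
tcp_pos: [0.5464, 0.2168, 0.1267]
tool_rot: [0.001, 0.718, 0.696, 0.001]
contact_force: [1.2, 0.1, 0.2]
finger_gap: 0.0449
grasp_force: 0.0
```

```bash
python3 lid.py; python3 tip.py
```

```text
scene tab [215.  183.8] p 0.82 q 1.22 err px 0.3
top tab [178. 216.] p 0.78 q 1.23 err px 3.5
top tab [198.9 304.7] p 0.68 q -0.06 err px 32.8
t 18.38 p [0.5463 0.2167 0.1264] z [ 0.001 -0.    -1.   ] y [ 1.    -0.031  0.001] gap 0.0449 F [ 0.36 -0.03 -0.22] j [ 0.25  0.45 -0.19  0.93 -0.    1.85]
front tip starts at b = [np.float64(0.042), np.float64(0.04), np.float64(0.044)]
rear tip starts at b = [np.float64(0.018), np.float64(0.02), np.float64(0.02)]
```

The lid is caught on the front finger at q about 1.22. Now the lowering path: I'll check joint ranges with a fitted planar model and generate the rows.

```bash
cat > low.py <<'E'
from plan import *
from scipy.optimize import least_squares
bt=.041
def pose(q,phi,s,down=0,g=.0225):
    E=np.array([-.156*np.cos(q),0,.156*np.sin(q)]); Q=rot(phi); M=Q.as_matrix()
    c=R.from_euler('z',YAW).apply(E)+H
    return c+M[:,2]*(s+bt)+M[:,1]*(g-down),Q
D=[(.123,-.536,.194,1.571,.326,-.193),(.5816,-.1216,.3799,1.571,.38,.35),(.6395,.2123,.2998,1.571,.54,.41),(.6432,.2136,.1574,1.571,.59,.13),(.5457,.2167,.1569,1.571,.42,-.15),(.5424,.2164,.23,.975,0,-.71),(.5418,.2165,.2302,.874,-.03,-.82),(.6435,.2135,.125,1.571,.61,.09),(.5463,.2167,.1264,1.571,.45,-.19)]
def wr(x,y,z,phi,L): 
    P=np.array([x-L*np.cos(phi),y]); return np.hypot(*P),z+L*np.sin(phi)
def fk(k,a2,a3): a,b,c,h,o,L,e=k; t=a2-a3+c; return o+a*np.sin(a2+e)+b*np.sin(t),h+a*np.cos(a2+e)+b*np.cos(t)
f=lambda k:np.ravel([np.subtract(fk(k,d[4],d[5]),wr(*d[:4],k[5])) for d in D])
S=least_squares(f,[.35,.35,1.57,.15,0,.2,0],bounds=([.1,.1,-3,0,-.1,.05,-1],[.7,.7,3,.6,.1,.4,1]))
k=S.x; print("fit",k.round(3),"max",abs(S.fun).max().round(4))
n=30; P=[]
for i in range(1,n+1):
    f_=i/n; q=1.22*(1-f_); phi=max(np.pi/2-(np.pi/4)*f_/.7,np.pi/4); s=.025-.012*f_; P.append(pose(q,phi,s,.001*f_))
for i in range(1,7): P.append(pose(0,np.pi/4,.013,.001+.002*i))
a=(.4,-.3)
for p,Q in P[::5]+P[-1:]:
    d=Q.as_matrix()[:,2]; w=wr(*p,np.arctan2(-d[2],d[0]),k[5])
    a=least_squares(lambda v:np.subtract(fk(k,*v),w),a).x; print(p.round(3),"j2,j3",a.round(2),"j4",round(np.arctan2(-d[2],d[0])-a[0]+a[1],2))
p,r=cur(); print("first gap",(P[0][0]-p).round(4)); p0=pose(1.22,np.pi/2,.025)[0]; print("model now",p0.round(4))
rows(P,g=-.05)
E
python3 low.py
```

```text
fit [0.464 0.399 1.377 0.295 0.002 0.4   0.073] max 0.0102
[0.548 0.217 0.128] j2,j3 [ 0.41 -0.24] j4 0.88
[0.532 0.218 0.121] j2,j3 [ 0.28 -0.5 ] j4 0.57
[0.516 0.218 0.11 ] j2,j3 [ 0.19 -0.74] j4 0.23
[0.503 0.218 0.096] j2,j3 [ 0.17 -0.95] j4 -0.15
[0.494 0.219 0.08 ] j2,j3 [ 0.27 -1.12] j4 -0.6
[0.484 0.219 0.05 ] j2,j3 [ 0.35 -1.15] j4 -0.71
[0.479 0.219 0.025] j2,j3 [ 0.44 -1.16] j4 -0.81
[0.472 0.219 0.018] j2,j3 [ 0.46 -1.17] j4 -0.85
[0.472 0.219 0.018] j2,j3 [ 0.46 -1.17] j4 -0.85
first gap [0.0022 0.0003 0.0021]
model now [0.5519 0.2169 0.1295]
[{"tx": 0.01, "ty": 0.09, "tz": -0.08, "ax": -0.36, "ay": 0.0, "az": -0.01, "gripper": -0.05}, {"tx": 0.0, "ty": -0.14, "tz": 0.04, "ax": -0.38, "ay": 0.0, "az": 0.0, "gripper": -0.05}, {"tx": 0.0, "ty": -0.14, "tz": 0.04, "ax": -0.37, "ay": 0.0, "az": 0.0, "gripper": -0.05}, {"tx": 0.0, "ty": -0.15, "tz": 0.04, "ax": -0.38, "ay": 0.0, "az": 0.0, "gripper": -0.05}, {"tx": 0.0, "ty": -0.14, "tz": 0.05, "ax": -0.37, "ay": 0.0, "az": 0.0, "gripper": -0.05}, {"tx": 0.0, "ty": -0.14, "tz": 0.04, "ax": -0.37, "ay": 0.0, "az": 0.0, "grippe
[... 2007 characters left out ...]
 0.0, "ty": -0.19, "tz": 0.16, "ax": 0.0, "ay": 0.0, "az": 0.0, "gripper": -0.05}, {"tx": 0.0, "ty": -0.18, "tz": 0.16, "ax": 0.0, "ay": 0.0, "az": 0.0, "gripper": -0.05}]
[{"tx": 0.0, "ty": -0.08, "tz": 0.0, "ax": 0.0, "ay": 0.0, "az": 0.0, "gripper": -0.05}, {"tx": 0.0, "ty": -0.08, "tz": 0.0, "ax": 0.0, "ay": 0.0, "az": 0.0, "gripper": -0.05}, {"tx": 0.0, "ty": -0.08, "tz": 0.0, "ax": 0.0, "ay": 0.0, "az": 0.0, "gripper": -0.05}, {"tx": 0.0, "ty": -0.08, "tz": 0.0, "ax": 0.0, "ay": 0.0, "az": 0.0, "gripper": -0.05}, {"tx": 0.0, "ty": -0.08, "tz": 0.0, "ax": 0.0, "ay": 0.0, "az": 0.0, "gripper": -0.05}, {"tx": 0.0, "ty": -0.08, "tz": 0.0, "ax": 0.0, "ay": 0.0, "az": 0.0, "gripper": -0.05}]
```

Emit:
{"api": "play_rows", "payload": {"steps": [{"tx": 0, "ty": -0.05, "tz": 0, "ax": -0.3, "ay": 0, "az": 0, "gripper": -0.05}, {"tx": 0, "ty": -0.12, "tz": 0.03, "ax": -0.37, "ay": 0, "az": 0, "gripper": -0.05}, {"tx": 0, "ty": -0.13, "tz": 0.03, "ax": -0.37, "ay": 0, "az": 0, "gripper": -0.05}, {"tx": 0, "ty": -0.13, "tz": 0.03, "ax": -0.37, "ay": 0, "az": 0, "gripper": -0.05}, {"tx": 0, "ty": -0.13, "tz": 0.04, "ax": -0.37, "ay": 0, "az": 0, "gripper": -0.05}, {"tx": 0, "ty": -0.13, "tz": 0.04, "ax": -0.37, "ay": 0, "az": 0, "gripper": -0.05}, {"tx": 0, "ty": -0.13, "tz": 0.04, "ax": -0.37, "ay": 0, "az": 0, "gripper": -0.05}, {"tx": 0, "ty": -0.13, "tz": 0.04, "ax": -0.37, "ay": 0, "az": 0, "gripper": -0.05}]}}

```text
clock: 19.42
tcp_pos: [0.5235, 0.2174, 0.1171]
tool_rot: [0.104, 0.71, 0.689, 0.101]
contact_force: [0.2, 0.0, 0.4]
finger_gap: 0.0451
grasp_force: 0.1
```

```bash
python3 lid.py; python3 tip.py
```

```text
scene tab [225.5 205.8] p 0.78 q 0.88 err px 1.8
top tab [179.8 239.3] p 0.56 q 0.91 err px 3.7
t 19.62 p [0.5235 0.2175 0.1173] z [ 0.285 -0.009 -0.958] y [ 0.958 -0.03   0.285] gap 0.0449 F [-0.49 -0.31  0.09] j [ 0.32  0.24 -0.59  0.47 -0.1   1.91]
front tip starts at b = [np.float64(0.038), np.float64(0.038), np.float64(0.042)]
rear tip starts at b = [np.float64(-0.014), np.float64(-0.012), np.float64(-0.012)]
```

```bash
cat > low2.py <<'E'
from plan import *
import sys
sys.argv; bt=.041
src=open('low.py').read().split("D=[")[0]; exec(src)
from scipy.optimize import fsolve
p,r=cur(); d=r.as_matrix()[:,2]; ph=np.arctan2(-d[2],d[0])
g=lambda v:(pose(v[0],ph,v[1])[0]-p)[[0,2]]
q0,s0=fsolve(g,[.8,.02]); print("q,s,phi",q0.round(3),s0.round(4),ph.round(3))
q1,p1,s1,n=map(float,sys.argv[1:5]); n=int(n)
rows([pose(q0+(q1-q0)*i/n,ph+(p1-ph)*i/n,s0+(s1-s0)*i/n) for i in range(1,n+1)],g=-.05)
E
python3 low2.py .35 .87 .016 16
```

```text
q,s,phi 0.89 0.0208 1.281
[{"tx": 0.01, "ty": -0.13, "tz": 0.05, "ax": -0.26, "ay": 0.0, "az": -0.01, "gripper": -0.05}, {"tx": 0.0, "ty": -0.13, "tz": 0.05, "ax": -0.25, "ay": 0.0, "az": 0.0, "gripper": -0.05}, {"tx": 0.0, "ty": -0.13, "tz": 0.05, "ax": -0.26, "ay": 0.0, "az": 0.0, "gripper": -0.05}, {"tx": 0.0, "ty": -0.13, "tz": 0.05, "ax": -0.26, "ay": 0.0, "az": 0.0, "gripper": -0.05}, {"tx": 0.0, "ty": -0.13, "tz": 0.05, "ax": -0.25, "ay": 0.0, "az": 0.0, "gripper": -0.05}, {"tx": 0.0, "ty": -0.13, "tz": 0.06, "ax": -0.26, "ay": 0.0, "az": 0.0, "gripper": -0.05}, {"tx": 0.0, "ty": -0.13, "tz": 0.06, "ax": -0.26, "ay": 0.0, "az": 0.0, "gripper": -0.05}, {"tx": 0.0, "ty": -0.12, "tz": 0.05, "ax": -0.25, "ay": 0.0, "az": 0.0, "gripper": -0.05}, {"tx": 0.0, "ty": -0.13, "tz": 0.06, "ax": -0.26, "ay": 0.0, "az": 0.0, "gripper": -0.05}, {"tx": 0.0, "ty": -0.13, "tz": 0.07, "ax": -0.26, "ay": 0.0, "az": 0.0, "gripper": -0.05}]
[{"tx": 0.0, "ty": -0.12, "tz": 0.06, "ax": -0.25, "ay": 0.0, "az": 0.0, "gripper": -0.05}, {"tx": 0.0, "ty": -0.13, "tz": 0.06, "ax": -0.26, "ay": 0.0, "az": 0.0, "gripper": -0.05}, {"tx": 0.0, "ty": -0.12, "tz": 0.07, "ax": -0.26, "ay": 0.0, "az": 0.0, "gripper": -0.05}, {"tx": 0.0, "ty": -0.13, "tz": 0.07, "ax": -0.25, "ay": 0.0, "az": 0.0, "gripper": -0.05}, {"tx": 0.0, "ty": -0.12, "tz": 0.07, "ax": -0.26, "ay": 0.0, "az": 0.0, "gripper": -0.05}, {"tx": 0.0, "ty": -0.13, "tz": 0.07, "ax": -0.26, "ay": 0.0, "az": 0.0, "gripper": -0.05}]
```

The model and the camera agree (q about 0.89). Continuing down.

Emit:
{"api": "play_rows", "payload": {"steps": [{"tx": 0, "ty": -0.13, "tz": 0.05, "ax": -0.26, "ay": 0, "az": 0, "gripper": -0.05}, {"tx": 0, "ty": -0.13, "tz": 0.05, "ax": -0.26, "ay": 0, "az": 0, "gripper": -0.05}, {"tx": 0, "ty": -0.13, "tz": 0.05, "ax": -0.26, "ay": 0, "az": 0, "gripper": -0.05}, {"tx": 0, "ty": -0.13, "tz": 0.05, "ax": -0.26, "ay": 0, "az": 0, "gripper": -0.05}, {"tx": 0, "ty": -0.13, "tz": 0.05, "ax": -0.26, "ay": 0, "az": 0, "gripper": -0.05}, {"tx": 0, "ty": -0.13, "tz": 0.06, "ax": -0.26, "ay": 0, "az": 0, "gripper": -0.05}, {"tx": 0, "ty": -0.13, "tz": 0.06, "ax": -0.26, "ay": 0, "az": 0, "gripper": -0.05}, {"tx": 0, "ty": -0.13, "tz": 0.06, "ax": -0.26, "ay": 0, "az": 0, "gripper": -0.05}, {"tx": 0, "ty": -0.13, "tz": 0.06, "ax": -0.26, "ay": 0, "az": 0, "gripper": -0.05}, {"tx": 0, "ty": -0.13, "tz": 0.06, "ax": -0.26, "ay": 0, "az": 0, "gripper": -0.05}]}}

```text
clock: 20.92
tcp_pos: [0.5002, 0.2184, 0.0921]
tool_rot: [0.195, 0.691, 0.67, 0.189]
contact_force: [0.1, 0.0, 0.1]
finger_gap: 0.0446
grasp_force: 0.1
```

Emit:
{"api": "play_rows", "payload": {"steps": [{"tx": 0, "ty": -0.12, "tz": 0.06, "ax": -0.26, "ay": 0, "az": 0, "gripper": -0.05}, {"tx": 0, "ty": -0.13, "tz": 0.06, "ax": -0.26, "ay": 0, "az": 0, "gripper": -0.05}, {"tx": 0, "ty": -0.12, "tz": 0.07, "ax": -0.26, "ay": 0, "az": 0, "gripper": -0.05}, {"tx": 0, "ty": -0.13, "tz": 0.07, "ax": -0.26, "ay": 0, "az": 0, "gripper": -0.05}, {"tx": 0, "ty": -0.12, "tz": 0.07, "ax": -0.26, "ay": 0, "az": 0, "gripper": -0.05}]}}

```text
clock: 21.55
tcp_pos: [0.4923, 0.2188, 0.0764]
tool_rot: [0.24, 0.677, 0.656, 0.233]
contact_force: [0.6, 1.2, -0.9]
finger_gap: 0.0448
grasp_force: 0.2
```

```bash
python3 lid.py; python3 tip.py; python3 low2.py 0.03 .87 .013 14
```

```text
scene tab [238.3 242.9] p 0.57 q 0.36 err px 2.0
top tab [183.3 262.7] p 0.73 q 0.51 err px 5.0
t 21.75 p [0.4916 0.2186 0.0761] z [ 0.628 -0.02  -0.778] y [ 0.778 -0.024  0.628] gap 0.0449 F [-0.38  1.12 -0.35] j [ 0.47  0.22 -1.09 -0.35 -0.31  1.98]
front tip starts at b = [np.float64(0.01), np.float64(0.026), np.float64(0.042)]
rear tip starts at b = [np.float64(0.01), np.float64(0.018), np.float64(0.06)]
q,s,phi 0.381 0.0165 0.891
[{"tx": 0.0, "ty": -0.13, "tz": 0.07, "ax": -0.01, "ay": 0.01, "az": -0.01, "gripper": -0.05}, {"tx": 0.0, "ty": -0.13, "tz": 0.07, "ax": -0.02, "ay": 0.0, "az": 0.0, "gripper": -0.05}, {"tx": 0.0, "ty": -0.13, "tz": 0.07, "ax": -0.01, "ay": 0.0, "az": 0.0, "gripper": -0.05}, {"tx": 0.0, "ty": -0.13, "tz": 0.08, "ax": -0.02, "ay": 0.0, "az": 0.0, "gripper": -0.05}, {"tx": 0.0, "ty": -0.12, "tz": 0.07, "ax": -0.01, "ay": 0.0, "az": 0.0, "gripper": -0.05}, {"tx": 0.0, "ty": -0.12, "tz": 0.09, "ax": -0.02, "ay": 0.0, "az": 0.0, "gripper": -0.05}, {"tx": 0.0, "ty": -0.12, "tz": 0.08, "ax": -0.01, "ay": 0.0, "az": 0.0, "gripper": -0.05}, {"tx": 0.0, "ty": -0.12, "tz": 0.09, "ax": -0.02, "ay": 0.0, "az": 0.0, "gripper": -0.05}, {"tx": 0.0, "ty": -0.12, "tz": 0.09, "ax": -0.01, "ay": 0.0, "az": 0.0, "gripper": -0.05}, {"tx": 0.0, "ty": -0.11, "tz": 0.09, "ax": -0.02, "ay": 0.0, "az": 0.0, "gripper": -0.05}]
[{"tx": 0.0, "ty": -0.11, "tz": 0.1, "ax": -0.01, "ay": 0.0, "az": 0.0, "gripper": -0.05}, {"tx": 0.0, "ty": -0.11, "tz": 0.1, "ax": -0.02, "ay": 0.0, "az": 0.0, "gripper": -0.05}, {"tx": 0.0, "ty": -0.1, "tz": 0.1, "ax": -0.01, "ay": 0.0, "az": 0.0, "gripper": -0.05}, {"tx": 0.0, "ty": -0.11, "tz": 0.1, "ax": -0.02, "ay": 0.0, "az": 0.0, "gripper": -0.05}]
```

Emit:
{"api": "play_rows", "payload": {"steps": [{"tx": 0, "ty": -0.13, "tz": 0.07, "ax": 0, "ay": 0, "az": 0, "gripper": -0.05}, {"tx": 0, "ty": -0.13, "tz": 0.07, "ax": 0, "ay": 0, "az": 0, "gripper": -0.05}, {"tx": 0, "ty": -0.13, "tz": 0.07, "ax": 0, "ay": 0, "az": 0, "gripper": -0.05}, {"tx": 0, "ty": -0.13, "tz": 0.08, "ax": 0, "ay": 0, "az": 0, "gripper": -0.05}, {"tx": 0, "ty": -0.12, "tz": 0.08, "ax": 0, "ay": 0, "az": 0, "gripper": -0.05}, {"tx": 0, "ty": -0.12, "tz": 0.08, "ax": 0, "ay": 0, "az": 0, "gripper": -0.05}, {"tx": 0, "ty": -0.12, "tz": 0.08, "ax": 0, "ay": 0, "az": 0, "gripper": -0.05}, {"tx": 0, "ty": -0.12, "tz": 0.08, "ax": 0, "ay": 0, "az": 0, "gripper": -0.05}]}}

```text
clock: 22.8
tcp_pos: [0.4813, 0.2188, 0.0484]
tool_rot: [0.239, 0.677, 0.656, 0.232]
contact_force: [-0.1, -0.9, -0.8]
finger_gap: 0.0451
grasp_force: 0.2
```

```bash
python3 lid.py; python3 -c "
from plan import *
show()"; python3 low2.py 0.0 .87 .012 10
```

```text
scene tab [243.2 257.4] p 0.86 q 0.14 err px 0.1
top tab [186.9 271. ] p 0.8 q 0.28 err px 5.0
t 23.0 p [0.4811 0.2187 0.0484] z [ 0.628 -0.02  -0.778] y [ 0.778 -0.024  0.628] gap 0.0448 F [-1.06  0.2  -0.08] j [ 0.49  0.29 -1.14 -0.47 -0.32  1.99]
q,s,phi 0.177 0.0133 0.892
[{"tx": 0.02, "ty": -0.08, "tz": 0.07, "ax": -0.02, "ay": 0.01, "az": -0.01, "gripper": -0.05}, {"tx": 0.0, "ty": -0.08, "tz": 0.06, "ax": -0.02, "ay": 0.0, "az": 0.0, "gripper": -0.05}, {"tx": 0.0, "ty": -0.07, "tz": 0.07, "ax": -0.02, "ay": 0.0, "az": 0.0, "gripper": -0.05}, {"tx": 0.0, "ty": -0.08, "tz": 0.07, "ax": -0.02, "ay": 0.0, "az": 0.0, "gripper": -0.05}, {"tx": 0.0, "ty": -0.07, "tz": 0.07, "ax": -0.03, "ay": 0.0, "az": 0.0, "gripper": -0.05}, {"tx": 0.0, "ty": -0.07, "tz": 0.07, "ax": -0.02, "ay": 0.0, "az": 0.0, "gripper": -0.05}, {"tx": 0.0, "ty": -0.07, "tz": 0.08, "ax": -0.02, "ay": 0.0, "az": 0.0, "gripper": -0.05}, {"tx": 0.0, "ty": -0.07, "tz": 0.07, "ax": -0.02, "ay": 0.0, "az": 0.0, "gripper": -0.05}, {"tx": 0.0, "ty": -0.07, "tz": 0.08, "ax": -0.02, "ay": 0.0, "az": 0.0, "gripper": -0.05}, {"tx": 0.0, "ty": -0.07, "tz": 0.07, "ax": -0.02, "ay": 0.0, "az": 0.0, "gripper": -0.05}]
```

Emit:
{"api": "play_rows", "payload": {"steps": [{"tx": 0, "ty": -0.08, "tz": 0.07, "ax": 0, "ay": 0, "az": 0, "gripper": -0.05}, {"tx": 0, "ty": -0.08, "tz": 0.07, "ax": 0, "ay": 0, "az": 0, "gripper": -0.05}, {"tx": 0, "ty": -0.08, "tz": 0.07, "ax": 0, "ay": 0, "az": 0, "gripper": -0.05}, {"tx": 0, "ty": -0.07, "tz": 0.07, "ax": 0, "ay": 0, "az": 0, "gripper": -0.05}, {"tx": 0, "ty": -0.07, "tz": 0.07, "ax": 0, "ay": 0, "az": 0, "gripper": -0.05}, {"tx": 0, "ty": -0.07, "tz": 0.07, "ax": 0, "ay": 0, "az": 0, "gripper": -0.05}, {"tx": 0, "ty": -0.07, "tz": 0.07, "ax": 0, "ay": 0, "az": 0, "gripper": -0.05}, {"tx": 0, "ty": -0.07, "tz": 0.07, "ax": 0, "ay": 0, "az": 0, "gripper": -0.05}, {"tx": 0, "ty": -0.07, "tz": 0.07, "ax": 0, "ay": 0, "az": 0, "gripper": -0.05}, {"tx": 0, "ty": -0.07, "tz": 0.05, "ax": 0, "ay": 0, "az": 0, "gripper": -0.05}]}}

```text
clock: 24.25
tcp_pos: [0.4778, 0.2189, 0.0237]
tool_rot: [0.239, 0.677, 0.656, 0.232]
contact_force: [-0.2, 0.6, -0.2]
finger_gap: 0.0448
grasp_force: 0.2
```

Emit:
{"api": "play_rows", "payload": {"steps": [{"tx": 0, "ty": -0.07, "tz": 0, "ax": 0, "ay": 0, "az": 0, "gripper": -0.05}, {"tx": 0, "ty": -0.07, "tz": 0, "ax": 0, "ay": 0, "az": 0, "gripper": -0.05}, {"tx": 0, "ty": -0.07, "tz": 0, "ax": 0, "ay": 0, "az": 0, "gripper": -0.05}, {"tx": 0, "ty": -0.07, "tz": 0, "ax": 0, "ay": 0, "az": 0, "gripper": -0.05}, {"tx": 0, "ty": -0.07, "tz": 0, "ax": 0, "ay": 0, "az": 0, "gripper": -0.05}]}}

```text
clock: 24.88
tcp_pos: [0.471, 0.2191, 0.0184]
tool_rot: [0.239, 0.677, 0.656, 0.232]
contact_force: [0.0, -0.1, 0.3]
finger_gap: 0.0448
grasp_force: 0.0
```

```bash
python3 lid.py; python3 low2.py 0.0 .87 .012 1; python3 -c "
from plan import *
show(); print(arm.state()['grasp_force'])"
```

```text
scene tab [244.4 265.9] p 0.69 q -0.01 err px 0.5
top tab [188.8 271.1] p 0.91 q 0.24 err px 3.4
q,s,phi -0.081 0.0003 0.891
[{"tx": 0.01, "ty": 0.35, "tz": 0.04, "ax": -0.21, "ay": 0.01, "az": -0.01, "gripper": -0.05}]
t 25.07 p [0.471  0.2191 0.0184] z [ 0.629 -0.019 -0.778] y [ 0.777 -0.024  0.629] gap 0.0446 F [ 0.56  1.18 -0.13] j [ 0.5   0.39 -1.18 -0.6  -0.33  2.  ]
0.0
```

The pad load dropped to zero and the lid reads q about 0, so the finger is free below the tab. Now I'll retreat along the tool axis.

Emit:
{"api": "play_rows", "payload": {"steps": [{"tx": 0, "ty": -0.1, "tz": -0.2, "ax": 0, "ay": 0, "az": 0, "gripper": -0.05}, {"tx": 0, "ty": -0.05, "tz": -0.3, "ax": 0, "ay": 0, "az": 0, "gripper": -0.05}, {"tx": 0, "ty": 0, "tz": -0.4, "ax": 0, "ay": 0, "az": 0, "gripper": -0.05}, {"tx": 0, "ty": 0, "tz": -0.4, "ax": 0, "ay": 0, "az": 0, "gripper": -0.05}]}}

```text
clock: 25.58
tcp_pos: [0.4472, 0.2199, 0.042]
tool_rot: [0.239, 0.677, 0.656, 0.232]
contact_force: [-0.4, 0.1, -0.0]
finger_gap: 0.0448
grasp_force: 0.0
```

```bash
python3 lid.py; python3 -c "
from plan import *
show()
p,r=cur(); d=r.as_matrix()[:,2]; ph=np.arctan2(-d[2],d[0]); T=p+[0,0,.16]; n=10
P=[(p+(T-p)*i/n,rot(ph+max(0,i-3)/7*(np.pi/2-ph))) for i in range(1,n+1)]
rows(P,g=-.05)"
```

```text
scene tab [244.6 268.6] p 0.81 q -0.05 err px 0.6
scene tab [181.6 213.9] p 0.74 q 1.08 err px 44.6
top tab [190.2 271.5] p 0.9 q 0.21 err px 2.5
top tab [333.5 291.6] p 0.5 q -0.1 err px 138.5
t 25.77 p [0.448  0.2202 0.0421] z [ 0.63  -0.019 -0.777] y [ 0.776 -0.024  0.63 ] gap 0.0446 F [-0.33 -0.19  0.34] j [ 0.54  0.29 -1.2  -0.51 -0.35  2.04]
[{"tx": 0.0, "ty": 0.4, "tz": -0.5, "ax": 0.0, "ay": 0.0, "az": -0.01, "gripper": -0.05}, {"tx": 0.0, "ty": 0.41, "tz": -0.49, "ax": 0.0, "ay": 0.0, "az": 0.0, "gripper": -0.05}, {"tx": 0.0, "ty": 0.4, "tz": -0.5, "ax": 0.0, "ay": 0.0, "az": 0.0, "gripper": -0.05}, {"tx": 0.0, "ty": 0.4, "tz": -0.5, "ax": 0.98, "ay": 0.0, "az": 0.0, "gripper": -0.05}, {"tx": 0.0, "ty": 0.35, "tz": -0.53, "ax": 0.97, "ay": 0.0, "az": 0.0, "gripper": -0.05}, {"tx": 0.0, "ty": 0.3, "tz": -0.57, "ax": 0.97, "ay": 0.0, "az": 0.0, "gripper": -0.05}, {"tx": 0.0, "ty": 0.25, "tz": -0.59, "ax": 0.97, "ay": 0.0, "az": 0.0, "gripper": -0.05}, {"tx": 0.0, "ty": 0.18, "tz": -0.61, "ax": 0.98, "ay": 0.0, "az": 0.0, "gripper": -0.05}, {"tx": 0.0, "ty": 0.12, "tz": -0.63, "ax": 0.97, "ay": 0.0, "az": 0.0, "gripper": -0.05}, {"tx": 0.0, "ty": 0.07, "tz": -0.64, "ax": 0.97, "ay": 0.0, "az": 0.0, "gripper": -0.05}]
```

Emit:
{"api": "play_rows", "payload": {"steps": [{"tx": 0, "ty": 0.4, "tz": -0.5, "ax": 0, "ay": 0, "az": 0, "gripper": -0.05}, {"tx": 0, "ty": 0.4, "tz": -0.5, "ax": 0, "ay": 0, "az": 0, "gripper": -0.05}, {"tx": 0, "ty": 0.4, "tz": -0.5, "ax": 0, "ay": 0, "az": 0, "gripper": -0.05}, {"tx": 0, "ty": 0.4, "tz": -0.5, "ax": 0.97, "ay": 0, "az": 0, "gripper": -0.05}, {"tx": 0, "ty": 0.35, "tz": -0.53, "ax": 0.97, "ay": 0, "az": 0, "gripper": -0.05}, {"tx": 0, "ty": 0.3, "tz": -0.57, "ax": 0.97, "ay": 0, "az": 0, "gripper": -0.05}, {"tx": 0, "ty": 0.25, "tz": -0.6, "ax": 0.97, "ay": 0, "az": 0, "gripper": -0.05}, {"tx": 0, "ty": 0.18, "tz": -0.6, "ax": 0.97, "ay": 0, "az": 0, "gripper": -0.05}, {"tx": 0, "ty": 0.1, "tz": -0.6, "ax": 0.97, "ay": 0, "az": 0, "gripper": -0.05}, {"tx": 0, "ty": 0, "tz": 0, "ax": 0, "ay": 0, "az": 0, "gripper": -0.05}]}}

```text
clock: 27.02
tcp_pos: [0.4498, 0.2199, 0.185]
tool_rot: [0.036, 0.718, 0.695, 0.035]
contact_force: [-1.2, 0.9, -0.2]
finger_gap: 0.0453
grasp_force: 0.0
```

```bash
python3 lid.py; python3 - <<'E'
from plan import *
show()
s=imaging.snapshot("scene"); t=imaging.snapshot("top")
for l in("driver","pliers","flange","marker"):
  for n,S in(("scene",s),("top",t)):
    r=spotter.place_of(n,l)
    if r: print(l,n,onz(S,r[0]["location"],0).round(3),round(r[0]["p"],2))
E
```

```text
scene tab [241.  268.7] p 0.87 q -0.05 err px 3.0
top tab [186.  271.8] p 0.78 q 0.27 err px 6.2
t 27.23 p [0.4453 0.2196 0.1831] z [ 0.097 -0.004 -0.995] y [ 0.995 -0.03   0.097] gap 0.0444 F [-0.27  0.65 -0.03] j [ 0.33  0.17 -0.44  0.87 -0.04  1.93]
driver scene [0.347 0.218 0.   ] 0.55
pliers scene [ 0.381 -0.11   0.   ] 0.85
pliers top [ 0.375 -0.104  0.   ] 0.56
flange scene [ 0.517 -0.32   0.   ] 0.64
flange top [ 0.517 -0.321  0.   ] 0.85
marker scene [0.729 0.227 0.   ] 0.74
marker top [0.733 0.223 0.   ] 0.78
```

```bash
python3 -c "
from cell import ticket
print(ticket.sign_off())"
```

```text
the job is handed in; nothing more can be done
None
```

I tipped the lid over, caught it on the front finger, lowered it shut on that finger and handed the job in with the gripper clear. The scene camera reads the lid shut to within its error of a few hundredths of a radian, but the top camera's tab reading disagreed (0.27 rad, poor fit), and sign-off gave no verdict.

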